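# Make up a bone-marrow kit and a fluid-sample kit

## Robot

A 6-joint arm with a two-finger parallel gripper is mounted at the origin on the work surface. World frame = base frame: x ahead of the robot, y to its left, z up, the work surface at z = 0. Lengths are in m, angles in degrees, forces in N, time in s.
With the tool pointing down it reaches from about 0.375 to 0.925 m from the base axis. Payload 5.7 kg.
Tool frame: the origin (TCP) lies on the centre line of the jaws, within the pads' length; the fingertips stand 19 mm ahead of it and the grasp point (between the pads) is the TCP; y points along the fingers, z is the direction in which the jaws open and shut, and the axes are right-handed (so a half turn about y gives the same grasp; the last joint's range is limited). The gripper opens to 85 mm and grips with 20 to 120 N. Pads are 22 mm wide; open, the fingers measure 114 mm over their backs; the gripper's body (76 mm by 85 mm) begins 54 mm behind the grasp point. The pads swing forward as they close: fully open they stand 13 mm farther back than shut.
Start: joints at [-73.344, 20.558, 86.54, -0, 72.909, -6.595], TCP at [0.237, -0.551, 0.218] pointing down, gripper open.
Joint ranges: [-170.27, 170.27], [-57.76, 135], [12.27, 136.19], [-55.21, 235.2], [11.17, 155.16], [-170.74, 170.74]. Speed limits (degrees/s): [136.94, 136.94, 180, 180, 180, 180].

## Interface

Orientations are given as [roll, pitch, yaw] about the fixed x, y, z axes, in that order (R = Rz(yaw) Ry(pitch) Rx(roll)).
In Python, from rig import bot, vision, job gives the robot as it stands. The module is installed in compiled form; this text tells all that it offers.
- The arm moves only by the tool step_arm, never from a script. Its argument "steps" is a list of rows, each a list of 2 entries, a list of its own where there are three numbers: the shift along the tool's x, y, z in units of 50 mm (1.0 is 50 mm), then the turn about the tool's y in units of 8 degrees (1.0 is 8 degrees). A call has 1 to 5 rows; each row shifts and turns the pose as measured when the row begins, along the tool's axes as they then stand; what a row does not reach is not made up. A row lasts 1/10 s, in which the tool goes at most 50 mm and 8.59 degrees, less where a joint would pass 70% of its speed; a pose out of reach is approached as far as the arm can. A call is refused whole if a number of a shift passes 1 or a number of a turn 1, either way. A call with a gripper value outside its range is refused whole. "hand" is the closure in counts, from 0 (fully open) to 255 (shut), set as the call begins (left out, the last holds). The fingers move at their own pace and stop on an object; "force" is the grip in N (left out, the last holds). Time passes only in rows, so rows that do not move let the fingers close. It gives the time, the measured TCP pose, the force and the opening at its end, in the units of the state.
- bot.get_obs(): the state, without advancing time (a new reading comes with each control period).
- vision.get_image(name): name is "scene" or "side" or "wrist"; returns the picture (384x512x3 uint8, red, green, blue); there is no depth.
- vision.get_calibration(name): a dict with "fov_y" (degrees; the focal length in pixels is half the picture's height over the tangent of half this angle, whatever the lens; pixels are square), "cx", "cy" (the principal point, pixels), "rvec" (rotation vector, rad) and "tvec" (3), from world to camera coordinates, as OpenCV has them; the wrist camera has in their place "mount" (4x4, takes a point from camera to tool coordinates, whose origin is the TCP and whose axes are the tool frame's). Camera axes: x right, y down, z forward; pixel columns grow to the right and rows downward; lengths in m; the calibration is good to about 2 mm. The wrist camera is an equidistant fisheye: a pixel r from the principal point sees the ray r / f radians off the axis. A picture is of the moment at which its call begins: read the wrist's pose just before it. get_calibration takes no time and is no camera call.
- job.sign_off(): hands the job in, once; it reports no verdict.
The state is a dict: "time": time; "qpos": joint angles; "qvel": joint speeds; "tau": joint torques, N m; "ee_pos": TCP position; "tcp_rot": TCP orientation; "force": force on the tool from outside, world axes, zero at the start; "moment": the same for the moment, N m; "opening": finger opening in m.
Only numpy, scipy, OpenCV 4.12 (cv2) and the standard library are available. Lean on these libraries where they do the work, as an engineer would, in place of code of your own. Each camera call takes 0.05 s, during which the arm holds its last target.

## Task

Make up two sampling kits from the stock in the middle of the bench: the bone-marrow kit, in the large three-recess tray, takes the short pot with the wide screw cap, the flat slide mailer and the little crimp-capped vial; the fluid kit, in the narrow two-recess tray, takes the tall slim screw-cap container and the square-bodied bottle. Set each one fully down on the floor of the recess shaped for it, with containers standing and the mailer lying flat, and let go; never tip any of them over. The large specimen cup belongs to neither kit and stays where it is.

Things in the scene. Friction and masses are not known exactly. Their poses are not given: they have to be found in the camera images.
- pot_center (a point): Short wide pot, loose: frosted body about 43 mm across at the foot widening to 47 mm, white screw cap 52 mm across and 16 mm deep, 60 mm tall over all, standing on its foot; origin at its centre, half-way up (30 mm above its foot), z up. About 50 g. Goes in the marrow tray's large round recess.
- universal_center (a point): Tall slim round container, loose: frosted body 28 mm across, white screw cap 31 mm across filling the top 18 mm, 92 mm tall over all, standing; origin at its centre, half-way up (46 mm above its foot), z up. About 40 g. Goes in the fluid tray's round recess.
- mailer_center (a point): Flat slide mailer, loose: closed frosted plastic box 90 mm long (its x) by 36 mm wide (its y) by 24 mm thick (its z), lying flat, any heading; origin at its centre, half-way up (12 mm above its underside). About 60 g. Goes lengthwise in the marrow tray's long recess, either way round.
- vial_center (a point): Little glass vial, loose: body 26 mm across and 30 mm tall with a white label, 21 mm neck, aluminium crimp cap 23 mm across on the top 10 mm; 44 mm tall over all, standing; origin at its centre, half-way up (22 mm above its foot), z up. About 30 g. Goes in the marrow tray's small round recess.
- bottle_center (a point): Square bottle, loose: white body 38 mm by 38 mm (faces square to its x and y) and 56 mm tall, short shoulder, round white screw cap 30 mm across on the top 17 mm; 80 mm tall over all, standing, any heading; origin at its centre, half-way up (40 mm above its foot), z up. About 90 g. Goes in the fluid tray's square recess.
- marrow_tray: Large three-recess kit tray of the bone-marrow kit, blue-grey moulded plastic, fixed to the bench: 150 mm (its x) by 160 mm (its y), 22 mm tall; origin at the centre of its underside, z up. Three recesses in its top, each 10 mm deep, so their floors are 12 mm above the bench: large round one 66 mm across centred at x +34, y +36 mm; small round one 46 mm across at x -38, y +36 mm; long one 110 mm (x) by 56 mm (y) at x 0, y -44 mm.
- fluid_tray: Narrow two-recess kit tray of the fluid kit, same plastic, fixed to the bench: 84 mm (its x) by 156 mm (its y), 22 mm tall; origin at the centre of its underside, z up. Two recesses in its top, each 10 mm deep, floors 12 mm above the bench: square one 58 mm by 58 mm centred at x 0, y -37 mm; round one 48 mm across at x 0, y +39 mm.
- big_cup_center (a point): Large specimen cup, loose, standing among the stock and not part of either kit: frosted body, white screw cap 68 mm across, 81 mm tall; origin at its centre, half-way up (40.5 mm above its foot). Stays where it is. The five stock things and this cup stand, in any order, in two rows of three that run away from the robot (along world x): about 110 mm between centres in a row and 160 mm between the rows.
Things that resemble listed ones, but are neither listed nor needed, are in the scene too. There is more than one size of the part that bears vial_center; the job needs the middle-sized.

How it is judged (in metres and radians):
At the end, for the whole second after the job is handed in: All five released, at rest (under 0.02 m/s), tilted under 0.1 rad, each in its own recess: centre within 13 mm of the recess centre along each tray axis, foot within 4 mm of its floor, mailer lengthwise within 0.4 rad; large cup within 20 mm of its start (x of pot_center in the frame of marrow_tray between 0.021 and 0.047 m and y of pot_center in the frame of marrow_tray between 0.023 and 0.049 m and z of pot_center in the frame of marrow_tray between 0.038 and 0.046 m and angle between each of pot_center, vial_center, mailer_center, bottle_center, universal_center's own z axis and vertical below 0.1 rad and linear speed of each of pot, vial, mailer, bottle, universal below 0.02 m/s and x of vial_center in the frame of marrow_tray between -0.051 and -0.025 m and y of vial_center in the frame of marrow_tray between 0.023 and 0.049 m and z of vial_center in the frame of marrow_tray between 0.03 and 0.038 m and x of mailer_center in the frame of marrow_tray between -0.013 and 0.013 m and y of mailer_center in the frame of marrow_tray between -0.057 and -0.031 m and z of mailer_center in the frame of marrow_tray between 0.02 and 0.028 m and x of bottle_center in the frame of fluid_tray between -0.013 and 0.013 m and y of bottle_center in the frame of fluid_tray between -0.05 and -0.024 m and z of bottle_center in the frame of fluid_tray between 0.048 and 0.056 m and x of universal_center in the frame of fluid_tray between -0.013 and 0.013 m and y of universal_center in the frame of fluid_tray between 0.026 and 0.052 m and z of universal_center in the frame of fluid_tray between 0.054 and 0.062 m and angle between the x axis of mailer_center and the x axis of marrow_tray, either way round below 0.4 rad and distance of big_cup_center from where it was at the start of the episode below 0.02 m); the robot touches nothing.
It fails at once if a kit item is tipped over (more than 0.7 rad) (angle between any of pot_center, vial_center, mailer_center, bottle_center, universal_center's own z axis and vertical above 0.7 rad).
It fails at once if the large specimen cup is moved more than 20 mm or tipped (distance of big_cup_center from where it was at the start of the episode above 0.02 m or angle between big_cup_center's own z axis and vertical above 0.4 rad).
It also fails if it takes over 134 s, if anything falls off the work surface, if the arm or the gripper's body presses on something with over 40 N, if the wrist force passes 120 N, or if a joint passes its speed limit or range.

## Working session

There is one attempt and no reset: what is moved stays moved. The work goes in short steps, Python scripts to look and compute and a tool call to move; the robot and the scene stay as the last step left them, time stands still between calls to the robot, and variables do not carry over. Pictures are saved under pics/ and viewed, and the job is handed in when it is done.

Besides the shell and the picture viewer there is one more tool, called after "Emit:" as name([rows], argument=value, ...), one row to a line, values as JSON. step_arm: Moves the arm, as the interface text tells. Its arguments: {"type":"object","properties":{"steps":{"type":"array","items":{"type":"array"}},"hand":{"type":"number"},"force":{"type":"number"}},"required":["steps"]}

```bash
mkdir -p pics; python3 - <<'E'
from rig import bot, vision, job
import cv2
for n in ["scene","side","wrist"]:
    c=vision.get_calibration(n); print(n,c)
    im=vision.get_image(n); cv2.imwrite(f"pics/{n}0.png",im[:,:,::-1])
print(bot.get_obs())
E
```

```text
scene {'fov_y': 54.087122865657214, 'cx': 250.94528289824103, 'cy': 190.56489044820222, 'rvec': array([ 0.72219117,  2.48915412, -1.28675229]), 'tvec': array([ 0.49268299, -0.14829861,  1.30327346])}
side {'fov_y': 54.9821699384875, 'cx': 254.90179316233971, 'cy': 192.271611337159, 'rvec': array([ 0.49094285, -2.53176427,  1.4209308 ]), 'tvec': array([0.55562832, 0.16631147, 0.65299038])}
wrist {'fov_y': 65.70646984690485, 'cx': 253.366503824087, 'cy': 192.82906277012333, 'mount': array([[-5.40392408e-04,  9.62678764e-01,  2.70646090e-01,
        -6.88878688e-02],
       [ 7.22604456e-04, -2.70645683e-01,  9.62678759e-01,
        -1.55664272e-01],
       [ 9.99999593e-01,  7.15794362e-04, -5.49381092e-04,
         3.88626029e-04],
       [ 0.00000000e+00,  0.00000000e+00,  0.00000000e+00,
         1.00000000e+00]])}
{'time': 0.15, 'qpos': array([-7.33464315e+01,  2.05894636e+01,  8.65850413e+01,  1.54892062e-05,
        7.29085159e+01, -6.59483069e+00]), 'qvel': array([ 0.04712679, -0.16627565, -0.24350255,  0.03619222,  0.09788616,
       -0.04020296]), 'tau': array([ 5.01072518e-04, -5.28026211e+01, -2.78930283e+01, -2.82390192e-04,
        8.15636886e-03,  1.31566625e-05]), 'ee_pos': array([ 0.23666568, -0.55075835,  0.21773425]), 'tcp_rot': array([-9.00824698e+01,  9.54942952e-03, -1.56751612e+02]), 'force': array([-0.29642787,  0.38869182,  0.59880999]), 'moment': array([ 0.02353029,  0.01747053, -0.05422286]), 'opening': 0.08564790097553902}
```

View pics/scene0.png

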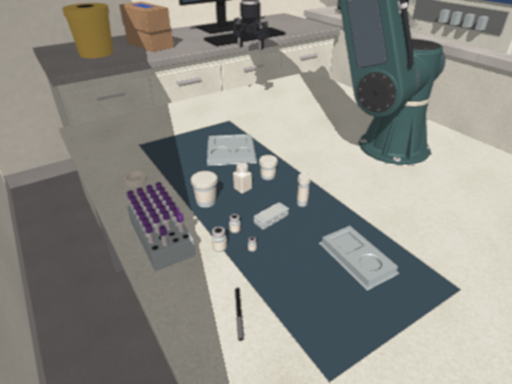

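View pics/side0.png

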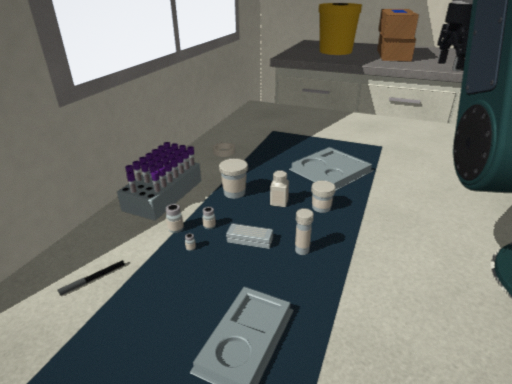

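View pics/wrist0.png

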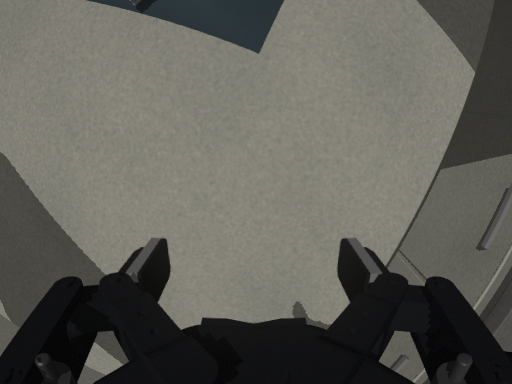

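```bash
cat > h.py <<'E'
import numpy as np, cv2
from rig import bot, vision
from scipy.spatial.transform import Rotation as R
def toolpose():
    o=bot.get_obs(); return np.array(o['ee_pos']), R.from_euler('xyz',o['tcp_rot'],degrees=True).as_matrix()
def ray(n,u,v,pose=None):
    c=vision.get_calibration(n); f=192/np.tan(np.radians(c['fov_y'])/2)
    x,y=u-c['cx'],v-c['cy']
    if n!='wrist':
        M=cv2.Rodrigues(c['rvec'])[0]; d=M.T@np.array([x/f,y/f,1]); o=-M.T@c['tvec']
    else:
        p,Rt=pose; r=np.hypot(x,y); th=r/f; s=np.sin(th)/max(r,1e-9)
        m=c['mount']; d=Rt@(m[:3,:3]@np.array([x*s,y*s,np.cos(th)])); o=p+Rt@m[:3,3]
    return o,d/np.linalg.norm(d)
def onz(n,u,v,z,pose=None):
    o,d=ray(n,u,v,pose); return o+d*(z-o[2])/d[2]
def proj(n,P,pose=None):
    c=vision.get_calibration(n); f=192/np.tan(np.radians(c['fov_y'])/2); P=np.asarray(P,float)
    if n!='wrist':
        q=cv2.Rodrigues(c['rvec'])[0]@P+c['tvec']; return np.array([c['cx']+f*q[0]/q[2],c['cy']+f*q[1]/q[2]])
    p,Rt=pose; m=c['mount']; q=m[:3,:3].T@(Rt.T@(P-p)-m[:3,3]); th=np.arctan2(np.hypot(q[0],q[1]),q[2]); k=f*th/np.hypot(q[0],q[1])
    return np.array([c['cx']+k*q[0],c['cy']+k*q[1]])
def tri(a,b):
    (o1,d1),(o2,d2)=a,b
    A=np.stack([d1,-d2],1); s=np.linalg.lstsq(A,o2-o1,rcond=None)[0]
    p1,p2=o1+s[0]*d1,o2+s[1]*d2; return (p1+p2)/2,np.linalg.norm(p1-p2)
E
python3 - <<'E'
import cv2
a=cv2.imread('pics/scene0.png')[125:300,180:410]; cv2.imwrite('pics/scene0c.png',cv2.resize(a,None,fx=3.4,fy=3.4,interpolation=cv2.INTER_CUBIC))
a=cv2.imread('pics/side0.png')[140:384,150:390]; cv2.imwrite('pics/side0c.png',cv2.resize(a,None,fx=2.4,fy=2.4,interpolation=cv2.INTER_CUBIC))
E
```

```text
(no output)
```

View pics/scene0c.png

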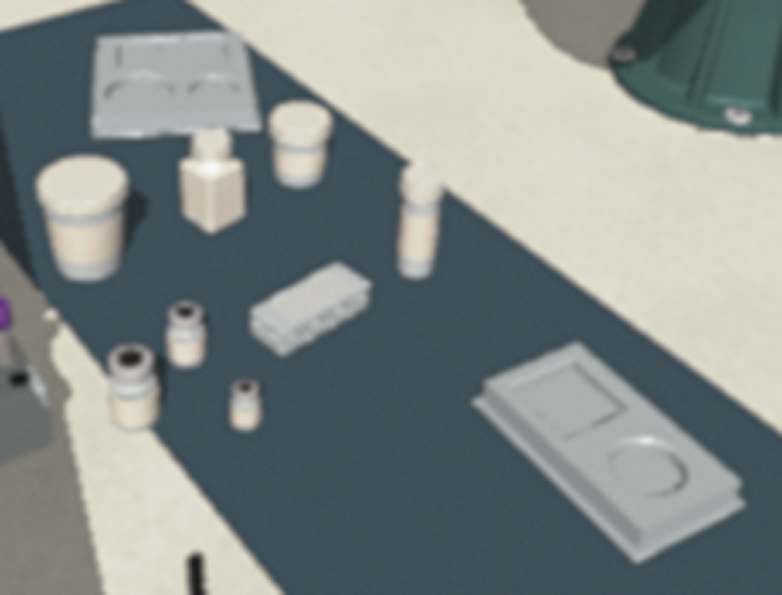

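View pics/side0c.png

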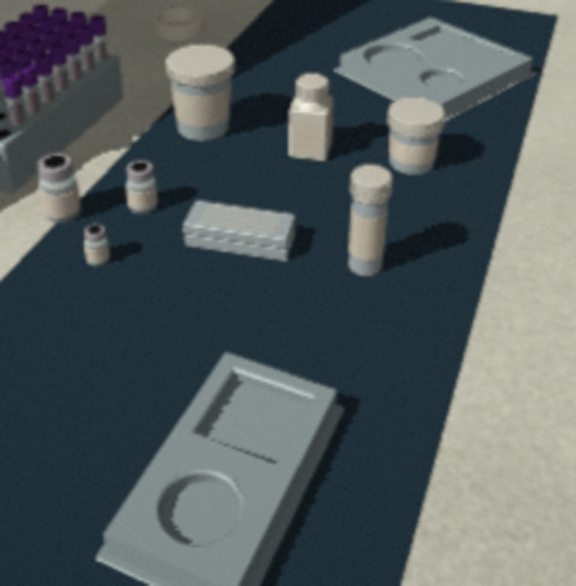

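```bash
python3 - <<'E'
from h import *
np.set_printoptions(precision=4,suppress=True)
S=lambda x,y:('scene',180+x/3.4,125+y/3.4); D=lambda x,y:('side',150+x/2.4,140+y/2.4)
for n,a,b,z in [('pot',(301,115),(416,109),.06),('univ',(421,170),(371,175),.092),('bottle',(212,138),(312,82),.08),('cup',(82,175),(200,57),.081),('vialM',(186,310),(140,168),.044),('vialL',(131,356),(54,162),.06),('vialS',(245,386),(95,230),.03)]:
    a=S(*a);b=D(*b); print(n,onz(*a,z),onz(*b,z),*tri(ray(*a),ray(*b)))
print('mailer')
for a,b in [((340,264),(295,212)),((370,283),(289,238)),((283,336),(184,228)),((250,310),(195,203))]:
    print(onz(*S(*a),.024),onz(*D(*b),.024))
print('marrow tray');
for p in [(97,38),(240,34),(260,130),(92,133)]: print(onz(*S(*p),.022))
for p in [(432,18),(530,60),(443,110),(336,66)]: print(onz(*D(*p),.022))
print('fluid')
for p in [(577,343),(742,488),(638,545),(484,388)]: print(onz(*S(*p),.022))
for p in [(228,354),(338,393),(245,586),(107,544)]: print(onz(*D(*p),.022))
print('circle', onz(*S(648,467),.022), onz(*D(201,508),.022),'sq',onz(*S(574,397),.022))
E
```

```text
pot [ 0.4629 -0.0891  0.06  ] [ 0.4664 -0.0876  0.06  ] [ 0.4658 -0.0848  0.0624] 0.0012934411616039102
univ [0.4626 0.0754 0.092 ] [0.4653 0.0812 0.092 ] [0.4653 0.0793 0.093 ] 0.003685780481746401
bottle [ 0.5654 -0.0707  0.08  ] [ 0.5647 -0.0676  0.08  ] [ 0.5654 -0.0705  0.0792] 0.0015307215335373168
cup [ 0.682  -0.0774  0.081 ] [ 0.6867 -0.0749  0.081 ] [ 0.6845 -0.0714  0.0841] 0.001959161503773412
vialM [0.6756 0.0738 0.044 ] [0.6761 0.0773 0.044 ] [0.6764 0.0758 0.0444] 0.002312348193401144
vialL [0.7413 0.1134 0.06  ] [0.738 0.117 0.06 ] [0.7407 0.1127 0.0578] 0.002093862145336695
vialS [0.6746 0.153  0.03  ] [0.6778 0.1547 0.03  ] [0.6763 0.1562 0.0324] 0.0014545489679189962
mailer
[0.5323 0.0685 0.024 ] [0.5341 0.0626 0.024 ]
[0.5269 0.1009 0.024 ] [0.5265 0.0981 0.024 ]
[0.6188 0.117  0.024 ] [0.6137 0.1181 0.024 ]
[0.6231 0.0784 0.024 ] [0.6203 0.0825 0.024 ]
marrow tray
[ 0.5163 -0.3875  0.022 ]
[ 0.386  -0.3138  0.022 ]
[ 0.4732 -0.1399  0.022 ]
[ 0.6066 -0.2196  0.022 ]
[ 0.5123 -0.3833  0.022 ]
[ 0.3833 -0.3094  0.022 ]
[ 0.452 -0.161  0.022]
[ 0.585  -0.2151  0.022 ]
fluid
[0.4405 0.2377 0.022 ]
[0.4525 0.3983 0.022 ]
[0.5433 0.3957 0.022 ]
[0.5297 0.2378 0.022 ]
[0.5224 0.2345 0.022 ]
[0.4393 0.2397 0.022 ]
[0.4456 0.3876 0.022 ]
[0.528 0.394 0.022]
circle [0.4894 0.353  0.022 ] [0.4881 0.3531 0.022 ] sq [0.483  0.2785 0.022 ]
```

```bash
cat >> h.py <<'E'
import sys
def yawof(Rt): return np.degrees(np.arctan2(Rt[1,0],Rt[0,0]))
def plan(x,y,z,yaw,n=None,mx=0.95):
    p,Rt=toolpose(); y0=yawof(Rt); d=np.array([x,y,z])-p
    dy=(yaw-y0) if yaw is not None else 0
    dy=(dy+180)%360-180
    N=n or int(max(np.ceil(np.linalg.norm(d)/.05/mx),np.ceil(abs(dy)/8/0.99),1))
    rows=[]
    for i in range(N):
        a=np.radians(y0+dy*i/N); s=d/N/.05
        rows.append([[round(float(s[0]*np.cos(a)+s[1]*np.sin(a)),2),round(float(-s[2]),2),round(float(-s[0]*np.sin(a)+s[1]*np.cos(a)),2)],round(-dy/N/8,2)])
    print('at',p.round(4),'yaw',round(y0,2),'d',d.round(4),'rows',N)
    for k in range(0,N,5): print(rows[k:k+5])
E
cat > go.py <<'E'
from h import *
a=[float(v) for v in sys.argv[1:]]
plan(*a[:4],n=int(a[4]) if len(a)>4 else None)
E
python3 go.py 0.46 -0.27 0.25 -156
```

```text
at [ 0.2367 -0.5508  0.2177] yaw -156.75 d [0.2233 0.2808 0.0323] rows 8
[[[-0.79, -0.08, -0.42], np.float64(-0.01)], [[-0.79, -0.08, -0.42], np.float64(-0.01)], [[-0.79, -0.08, -0.42], np.float64(-0.01)], [[-0.79, -0.08, -0.42], np.float64(-0.01)], [[-0.79, -0.08, -0.42], np.float64(-0.01)]]
[[[-0.79, -0.08, -0.42], np.float64(-0.01)], [[-0.79, -0.08, -0.42], np.float64(-0.01)], [[-0.79, -0.08, -0.42], np.float64(-0.01)]]
```

Emit:
step_arm([
  [[-0.8, -0.1, -0.4], 0],
  [[-0.8, -0.1, -0.4], 0],
  [[-0.8, -0.1, -0.4], 0],
  [[-0.8, -0.1, -0.4], 0],
  [[-0.8, -0.1, -0.4], 0],
])

```text
time: 0.65
ee_pos: [0.3814, -0.3794, 0.2408]
tcp_rot: [-90.2, -0.1, -157.3]
force: [1.5, -0.6, -0.0]
opening: 0.0858
```

Emit:
step_arm([
  [[-0.8, -0.1, -0.4], 0],
  [[-0.8, -0.1, -0.4], 0],
  [[-0.8, -0.1, -0.4], 0],
  [[-0.2, 0, -0.3], 0],
  [[0, 0, 0], 0],
])

```text
time: 1.15
ee_pos: [0.4784, -0.2497, 0.2563]
tcp_rot: [-90.3, 0.0, -157.0]
force: [-0.7, 0.2, -0.0]
opening: 0.0856
```

```bash
cat > snap.py <<'E'
from h import *
n=sys.argv[1]; p,Rt=toolpose(); im=vision.get_image('wrist'); cv2.imwrite(f'pics/{n}.png',im[:,:,::-1]); np.savez(f'pics/{n}.npz',p=p,R=Rt); print(p.round(4),round(yawof(Rt),2),bot.get_obs()['time'])
E
python3 snap.py w1
```

```text
[ 0.4784 -0.2497  0.2563] -157.01 1.2
```

View pics/w1.png

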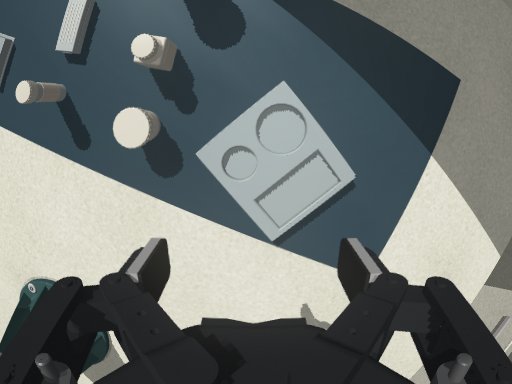

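```bash
cat > enl.py <<'E'
import cv2,sys
n,x0,y0,x1,y1,f=sys.argv[1],*map(int,sys.argv[2:6]),float(sys.argv[6])
a=cv2.imread(f'pics/{n}.png')[y0:y1,x0:x1]; cv2.imwrite(f'pics/{n}_c{x0}.png',cv2.resize(a,None,fx=f,fy=f,interpolation=cv2.INTER_CUBIC))
E
python3 enl.py w1 190 75 365 250 3.4; python3 enl.py w1 0 0 190 190 3
```

```text
(no output)
```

View pics/w1_c190.png

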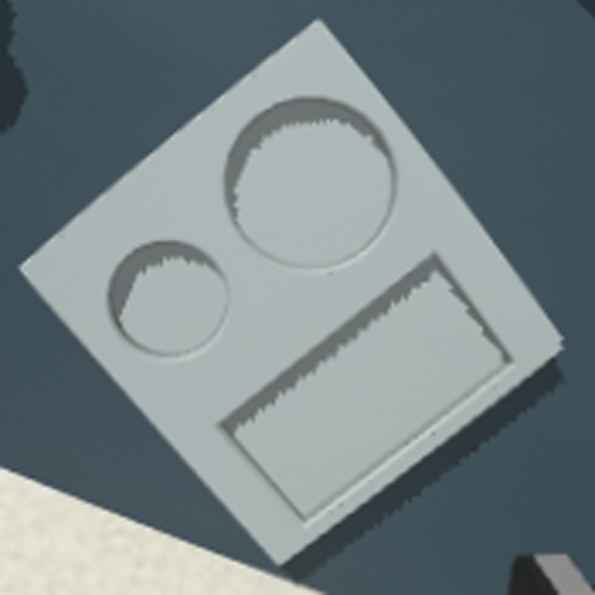

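View pics/w1_c0.png

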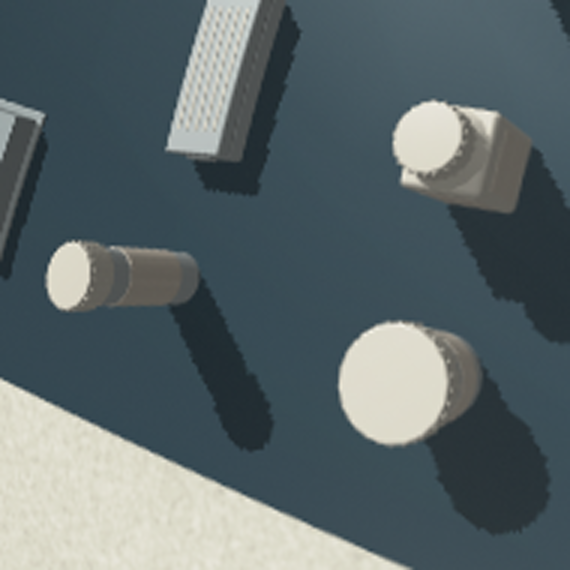

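```bash
cat > tray.py <<'E'
from h import *
def fit(loc,wor):
    # rigid 2D
    a=np.array(loc);b=np.array(wor); ac,bc=a.mean(0),b.mean(0)
    H=(a-ac).T@(b-bc); th=np.arctan2(H[0,1]-H[1,0],H[0,0]+H[1,1]); Rm=np.array([[np.cos(th),-np.sin(th)],[np.sin(th),np.cos(th)]])
    t=bc-Rm@ac; res=(a@Rm.T+t-b); return t,np.degrees(th),res
def at(t,th,l):
    th=np.radians(th); return t+np.array([[np.cos(th),-np.sin(th)],[np.sin(th),np.cos(th)]])@np.array(l)
E
python3 - <<'E'
from tray import *
np.set_printoptions(precision=4,suppress=True)
z=np.load('pics/w1.npz'); P=(z['p'],z['R'])
c=lambda x,y:onz('wrist',190+x/3.4-.5,75+y/3.4-.5,.022,P)[:2]
px=[(310,183),(168,298),(437,254),(512,361),(303,524),(221,425),(319,19),(562,343),(282,566),(21,267)]
loc=[(.034,.036),(-.038,.036),(.055,-.016),(.055,-.072),(-.055,-.072),(-.055,-.016),(.075,.08),(.075,-.08),(-.075,-.08),(-.075,.08)]
W=[c(*p) for p in px]
t,th,r=fit(loc,W); print(t,th);print(r)
for l in [(.034,.036),(-.038,.036),(0,-.044)]: print(at(t,th,l))
d=lambda x,y,h:onz('wrist',x/3-.5,y/3-.5,h,P)[:2]
print('pot',d(394,382,.06),'bottle',d(431,137,.08),'univ',d(69,275,.092))
print('bottle body top edge corners',d(500,112,.056),d(472,205,.056),d(402,183,.056))
print('mailer',d(167,150,.024),d(238,158,.024),d(208,0,.024),d(284,3,.024))
E
```

```text
[ 0.4891 -0.2798] -27.397342830136363
[[ 0.0008 -0.    ]
 [-0.0001  0.0002]
 [ 0.0004  0.0014]
 [ 0.0011 -0.0006]
 [ 0.0011  0.0001]
 [ 0.0005  0.0013]
 [-0.0024 -0.002 ]
 [-0.0003 -0.0004]
 [ 0.0008  0.0021]
 [-0.0018 -0.0021]]
[ 0.5359 -0.2635]
[ 0.472  -0.2303]
[ 0.4689 -0.3189]
pot [ 0.4692 -0.0869] bottle [ 0.5685 -0.0727] univ [0.4676 0.0802]
bottle body top edge corners [ 0.5892 -0.0866] [ 0.5489 -0.0912] [ 0.5483 -0.0572]
mailer [0.5307 0.0995] [0.5369 0.0517] [0.6114 0.1117] [0.6176 0.062 ]
```

```bash
python3 go.py 0.577 0.09 0.18 -169.5
```

```text
at [ 0.4784 -0.251   0.2564] yaw -157.05 d [ 0.0986  0.341  -0.0764] rows 8
[[[-0.56, 0.19, -0.69], np.float64(0.19)], [[-0.54, 0.19, -0.7], np.float64(0.19)], [[-0.52, 0.19, -0.72], np.float64(0.19)], [[-0.5, 0.19, -0.73], np.float64(0.19)], [[-0.48, 0.19, -0.75], np.float64(0.19)]]
[[[-0.46, 0.19, -0.76], np.float64(0.19)], [[-0.44, 0.19, -0.77], np.float64(0.19)], [[-0.42, 0.19, -0.78], np.float64(0.19)]]
```

Emit:
step_arm([
  [[-0.55, 0.2, -0.7], 0.2],
  [[-0.55, 0.2, -0.7], 0.2],
  [[-0.5, 0.2, -0.7], 0.2],
  [[-0.5, 0.2, -0.75], 0.2],
  [[-0.5, 0.2, -0.75], 0.2],
])

```text
time: 1.7
ee_pos: [0.5433, -0.045, 0.2058]
tcp_rot: [-89.7, 0.1, -166.2]
force: [0.5, 0.4, -0.3]
opening: 0.0855
```

Emit:
step_arm([
  [[-0.45, 0.2, -0.75], 0.2],
  [[-0.45, 0.2, -0.75], 0.2],
  [[-0.45, 0.2, -0.75], 0.2],
  [[-0.3, 0, -0.3], 0],
  [[0, 0, 0], 0],
])

```text
time: 2.2
ee_pos: [0.6015, 0.0987, 0.171]
tcp_rot: [-89.6, 0.0, -171.4]
force: [0.1, -0.2, 1.3]
opening: 0.0856
```

```bash
python3 snap.py w2
```

```text
[0.6015 0.0987 0.171 ] -171.38 2.25
```

View pics/w2.png

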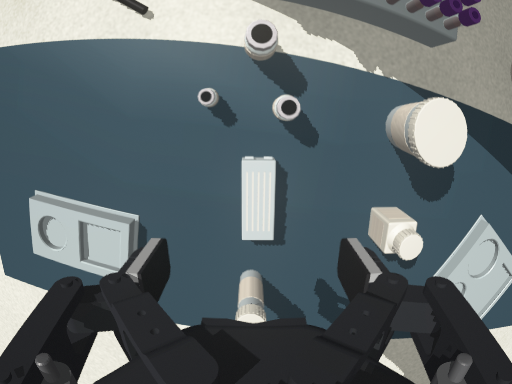

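```bash
python3 enl.py w2 190 10 330 130 5; python3 enl.py w2 200 145 310 255 5;python3 enl.py w2 20 180 150 290 5
```

```text
(no output)
```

View pics/w2_c190.png

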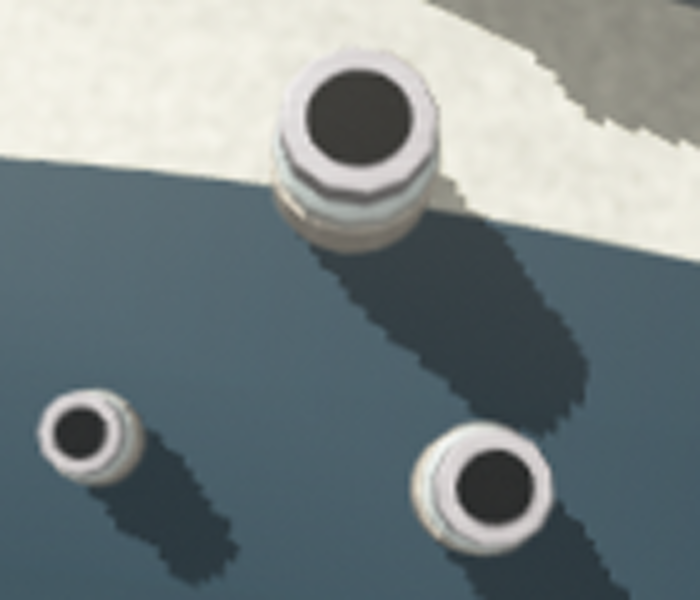

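View pics/w2_c200.png

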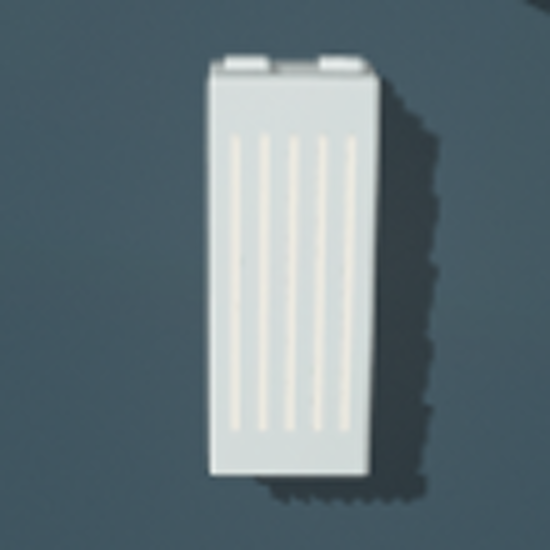

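View pics/w2_c20.png

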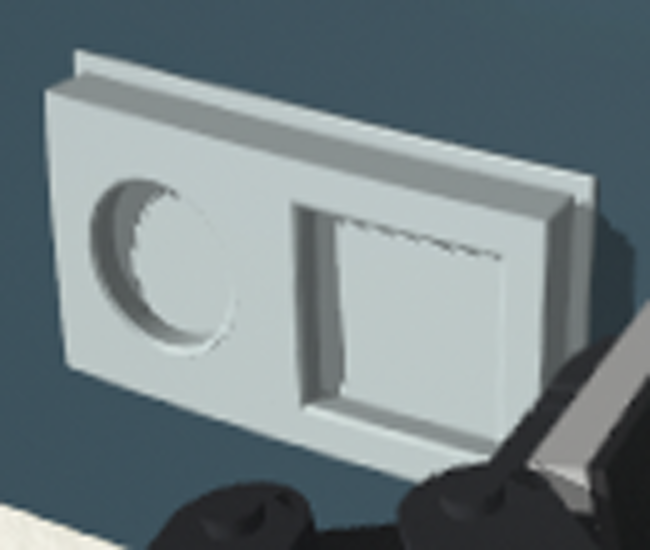

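```bash
python3 - <<'E'
from tray import *
np.set_printoptions(precision=4,suppress=True)
z=np.load('pics/w2.npz'); P=(z['p'],z['R'])
def c(x0,y0):return lambda x,y,h:onz('wrist',x0+x/5-.5,y0+y/5-.5,h,P)[:2]
v=c(190,10)
for nm,a,b,m,h in [('M',(435,488),(552,488),(494,487),.044),('L',(281,117),(438,117),(359,118),.058),('S',(40,433),(119,433),(80,433),.03)]:
    print(nm,np.linalg.norm(v(*a,h)-v(*b,h)),v(*m,h))
m=c(200,145)
q=[m(*p,.024) for p in [(210,70),(379,75),(369,475),(210,474)]]
print(q,np.mean(q,0)); 
for i in range(4): e=q[(i+1)%4]-q[i]; print(np.linalg.norm(e),np.degrees(np.arctan2(e[1],e[0])))
f=c(20,180)
loc=[(-.029,-.008),(-.029,-.066),(.042,.078),(-.042,.078),(.029,-.066)]  # placeholder by view
L={'a':(293,204),'b':(301,405),'d':(505,258)}
W=[f(*p,.022) for p in [(295,203),(302,405),(46,92),(67,366),(547,218),(164,266)]]; print(np.array(W))
E
```

```text
M 0.022284786755665514 [0.6793 0.0763]
L 0.02805649249966379 [0.7425 0.1121]
S 0.01588648621206498 [0.6786 0.1573]
[array([0.6202, 0.1128]), array([0.6244, 0.0782]), array([0.5355, 0.065 ]), array([0.5305, 0.1002])] [0.5777 0.0891]
0.03485199994010196 -83.05290338245348
0.08990489129984931 -171.56801092517156
0.0355281348236256 97.99833331267463
0.09054172884137879 7.997357301579467
[[0.5181 0.3046]
 [0.4593 0.3078]
 [0.534  0.3889]
 [0.4502 0.3939]
 [0.5273 0.2333]
 [0.4913 0.3504]]
```

```bash
python3 go.py 0.5775 0.089 0.10 -171.8 3
```

```text
at [0.6001 0.0976 0.1707] yaw -171.41 d [-0.0226 -0.0086 -0.0707] rows 3
[[[0.16, 0.47, 0.03], np.float64(0.02)], [[0.16, 0.47, 0.03], np.float64(0.02)], [[0.16, 0.47, 0.03], np.float64(0.02)]]
```

Emit:
step_arm([
  [[0.16, 0.45, 0.03], 0],
  [[0.16, 0.45, 0.03], 0],
  [[0.16, 0.45, 0.03], 0.1],
  [[0, 0, 0], 0],
  [[0, 0, 0], 0],
])

```text
time: 2.75
ee_pos: [0.5761, 0.0789, 0.1029]
tcp_rot: [-89.4, -0.0, -172.6]
force: [0.7, 0.5, 0.6]
opening: 0.0857
```

```bash
python3 go.py 0.5775 0.089 0.027 -171.8 5
```

```text
at [0.5761 0.0789 0.1029] yaw -172.61 d [ 0.0014  0.0101 -0.0759] rows 5
[[[-0.01, 0.3, -0.04], np.float64(-0.02)], [[-0.01, 0.3, -0.04], np.float64(-0.02)], [[-0.01, 0.3, -0.04], np.float64(-0.02)], [[-0.01, 0.3, -0.04], np.float64(-0.02)], [[-0.01, 0.3, -0.04], np.float64(-0.02)]]
```

Emit:
step_arm([
  [[0, 0.3, -0.07], -0.05],
  [[0, 0.3, -0.07], 0],
  [[0, 0.3, -0.06], 0],
  [[0, 0.3, 0], 0],
  [[0, 0, 0], 0],
])

```text
time: 3.25
ee_pos: [0.5826, 0.0838, 0.0491]
tcp_rot: [-89.2, 0.7, -172.4]
force: [-0.6, -0.1, -0.0]
opening: 0.0851
```

```bash
python3 go.py 0.5775 0.089 0.027 -171.8 2
```

```text
at [0.5826 0.0838 0.0491] yaw -172.38 d [-0.0051  0.0052 -0.0221] rows 2
[[[0.04, 0.22, -0.06], np.float64(-0.04)], [[0.04, 0.22, -0.06], np.float64(-0.04)]]
```

```bash
python3 - <<'E'
from h import *
for i in range(3):
    o=bot.get_obs(); print(o['time'],o['ee_pos'].round(5),o['tcp_rot'].round(2),o['qpos'].round(3),o['qvel'].round(2))
    if i<2: vision.get_image('wrist')
E
```

```text
3.25 [0.58261 0.08383 0.04905] [ -89.24    0.69 -172.38] [ 1.916 30.576 97.99  -0.882 50.671 84.852] [-0.35 -2.12 -2.07  0.03  1.57 -0.25]
3.3 [0.58357 0.0839  0.0501 ] [ -89.24    0.8  -172.38] [ 1.918 30.505 97.921 -0.88  50.7   84.857] [ 0.2  -0.96 -0.79  0.12  0.16  0.07]
3.35 [0.58394 0.08403 0.05054] [ -89.23    0.86 -172.38] [ 1.929 30.471 97.902 -0.878 50.7   84.868] [ 0.21 -0.6  -0.14  0.05 -0.1   0.04]
```

Emit:
step_arm([
  [[0.08, 0.24, -0.1], -0.05],
  [[0.05, 0.24, 0], 0],
  [[0, 0, 0], 0],
])

```text
time: 3.65
ee_pos: [0.5792, 0.0878, 0.0277]
tcp_rot: [-89.2, 1.2, -172.0]
force: [0.2, 0.1, -0.2]
opening: 0.0853
```

```bash
python3 go.py 0.5775 0.089 0.027 -171.8 1
```

```text
at [0.5792 0.0878 0.0277] yaw -171.96 d [-0.0017  0.0012 -0.0007] rows 1
[[[0.03, 0.01, -0.03], np.float64(-0.02)]]
```

Emit:
step_arm([
  [[0.02, 0.02, -0.02], 0],
  [[0, 0, 0], 0],
  [[0, 0, 0], 0],
  [[0, 0, 0], 0],
  [[0, 0, 0], 0],
], hand=255, force=35)

```text
time: 4.15
ee_pos: [0.578, 0.0889, 0.0266]
tcp_rot: [-89.2, 1.1, -171.9]
force: [0.3, -1.5, 0.5]
opening: 0.012
```

Emit:
step_arm([
  [[0, 0, 0], 0],
  [[0, 0, 0], 0],
])

```text
time: 4.35
ee_pos: [0.5784, 0.0888, 0.027]
tcp_rot: [-89.2, 1.2, -171.9]
force: [-0.5, -0.8, 0.3]
opening: -0.0
```

```bash
python3 snap.py w3; python3 - <<'E'
from h import *
cv2.imwrite('pics/side3.png',vision.get_image('side')[100:330,130:400,::-1].repeat(2,0).repeat(2,1))
E
```

```text
[0.5784 0.0888 0.027 ] -171.94 4.4
```

View pics/w3.png

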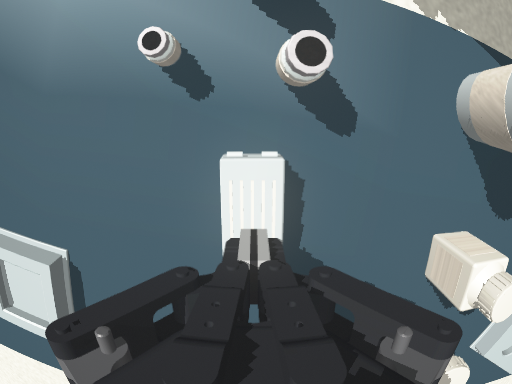

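View pics/side3.png

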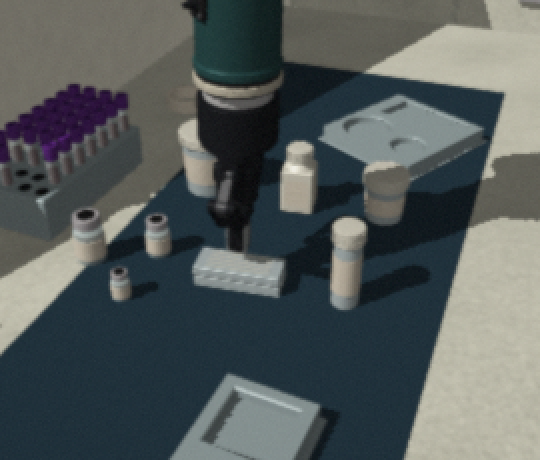

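```bash
python3 enl.py w3 190 140 330 300 4; python3 - <<'E'
from h import *
z=np.load('pics/w3.npz'); P=(z['p'],z['R'])
for y in [-.02,-.01,0,.01,.019]: print(y,proj('wrist',P[0]+P[1]@np.array([0,y,0]),P).round(1), proj('wrist',P[0]+P[1]@np.array([-.011,y,0]),P).round(1), proj('side',P[0]+P[1]@np.array([0,y,0])).round(1))
for x,y in [(.6202,.1128),(.6244,.0782)]: print(proj('wrist',[x,y,.024],P), proj('side',[x,y,.024]))
print(bot.get_obs()['force'],bot.get_obs()['tau'])
E
```

```text
-0.02 [252.9 251.2] [252.9 231.4] [248.3 221.8]
-0.01 [253.  242.8] [253.  223.9] [248.3 225.7]
0 [253.  235.3] [253.  217.3] [248.3 229.6]
0.01 [253.  228.6] [253.  211.4] [248.3 233.4]
0.019 [253.  223.1] [253.1 206.6] [248.3 236.8]
[220.00214673 156.36321764] [224.92664161 232.78339768]
[284.09458752 157.49834608] [230.36020643 223.04404154]
[-0.01244505 -0.07886628  0.04357079] [ 2.09963990e-03 -5.58983338e+01 -1.83636796e+01 -5.89647819e-02
 -1.39350803e-01 -8.37764742e-05]
```

View pics/w3_c190.png

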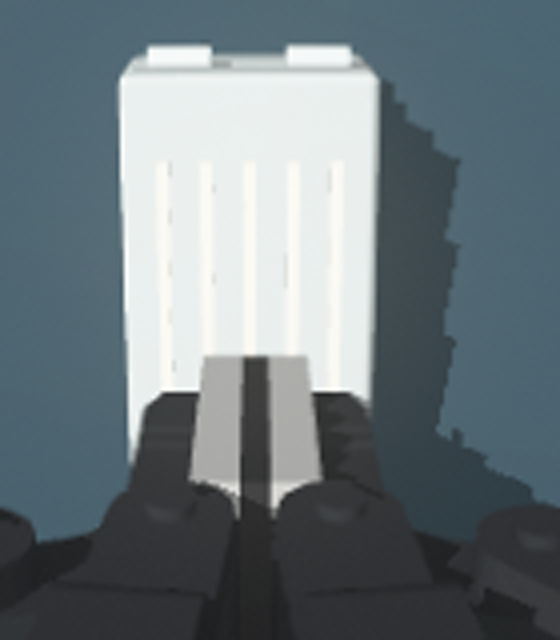

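```bash
python3 enl.py w2 100 220 200 310 6; python3 - <<'E'
from h import *
P=(np.zeros(3),np.eye(3))
for s in (-1,1):
  for x in (-.011,.011):
    for y in [-.05,-.04,-.03,-.02,-.01,0,.01]: print(s,x,y,proj('wrist',np.array([x,y,s*.0428]),P).round(1))
E
```

```text
-1 -0.011 -0.05 [150.5 257.7]
-1 -0.011 -0.04 [157.3 247.4]
-1 -0.011 -0.03 [163.4 238.3]
-1 -0.011 -0.02 [168.8 230.3]
-1 -0.011 -0.01 [173.6 223.1]
-1 -0.011 0 [178.  216.7]
-1 -0.011 0.01 [181.9 211. ]
-1 0.011 -0.05 [157.8 300.1]
-1 0.011 -0.04 [163.5 288.2]
-1 0.011 -0.03 [168.6 277.4]
-1 0.011 -0.02 [173.2 267.8]
-1 0.011 -0.01 [177.4 259.1]
-1 0.011 0 [181.2 251.2]
-1 0.011 0.01 [184.7 244.1]
1 -0.011 -0.05 [355.2 258. ]
1 -0.011 -0.04 [348.4 247.6]
1 -0.011 -0.03 [342.5 238.5]
1 -0.011 -0.02 [337.2 230.4]
1 -0.011 -0.01 [332.4 223.3]
1 -0.011 0 [328.1 216.8]
1 -0.011 0.01 [324.2 211.1]
1 0.011 -0.05 [347.9 300.4]
1 0.011 -0.04 [342.3 288.4]
1 0.011 -0.03 [337.3 277.6]
1 0.011 -0.02 [332.7 267.9]
1 0.011 -0.01 [328.6 259.2]
1 0.011 0 [324.8 251.3]
1 0.011 0.01 [321.4 244.2]
```

View pics/w2_c100.png

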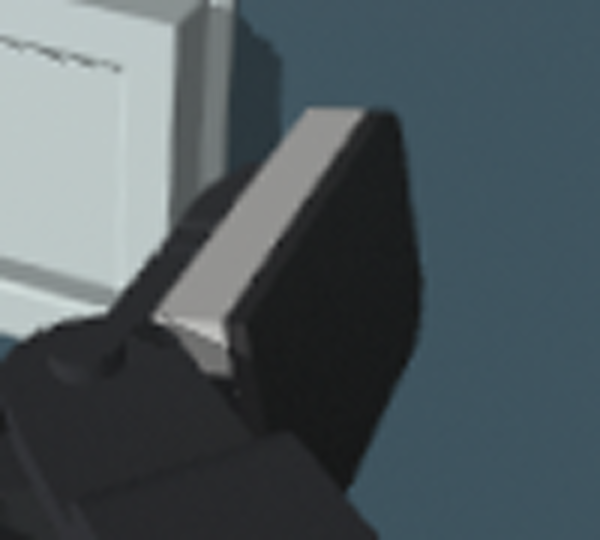

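Emit:
step_arm([
  [[0, 0, 0], 0],
  [[0, 0, 0], 0],
  [[0, 0, 0], 0],
  [[0, 0, 0], 0],
  [[0, 0, 0], 0],
], hand=0)

```text
time: 4.95
ee_pos: [0.5783, 0.0888, 0.0269]
tcp_rot: [-89.2, 1.2, -171.9]
force: [-0.4, 0.7, -0.2]
opening: 0.0723
```

Emit:
step_arm([
  [[0, 0.2, 0], 0],
  [[0, 0.2, 0], 0],
  [[0, 0.2, 0], 0],
  [[0, 0, 0], 0],
  [[0, 0, 0], 0],
])

```text
time: 5.45
ee_pos: [0.5783, 0.0884, -0.0067]
tcp_rot: [-89.2, 1.1, -171.9]
force: [0.4, -0.2, -0.8]
opening: 0.0854
```

```bash
python3 go.py 0.5775 0.089 -0.008 -171.8 1;python3 snap.py w4
```

```text
at [ 0.5783  0.0884 -0.0067] yaw -171.95 d [-0.0008  0.0006 -0.0013] rows 1
[[[0.02, 0.03, -0.01], np.float64(-0.02)]]
[ 0.5783  0.0884 -0.0067] -171.95 5.5
```

View pics/w4.png

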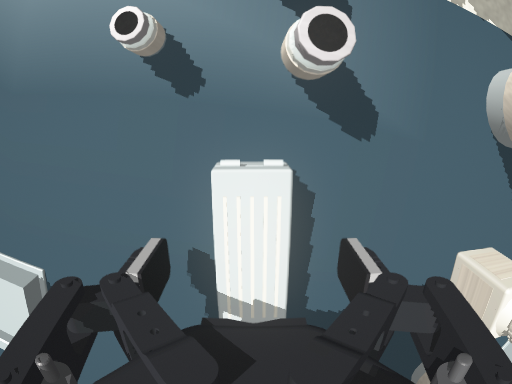

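Emit:
step_arm([
  [[0, 0, 0], 0],
  [[0, 0, 0], 0],
  [[0, 0, 0], 0],
  [[0, 0, 0], 0],
  [[0, 0, 0], 0],
], hand=255, force=40)

```text
time: 6.0
ee_pos: [0.5791, 0.0884, -0.0054]
tcp_rot: [-89.2, 1.2, -171.9]
force: [1.1, -0.0, -0.7]
opening: 0.0352
```

Emit:
step_arm([
  [[0, -0.2, 0], 0],
  [[0, -0.3, 0], 0],
  [[0, 0, 0], 0],
])

```text
time: 6.3
ee_pos: [0.5782, 0.0888, 0.021]
tcp_rot: [-89.2, 1.2, -171.9]
force: [0.4, -0.3, -1.5]
opening: 0.0351
```

```bash
python3 snap.py w5
```

```text
[0.5782 0.0888 0.021 ] -171.94 6.35
```

View pics/w5.png

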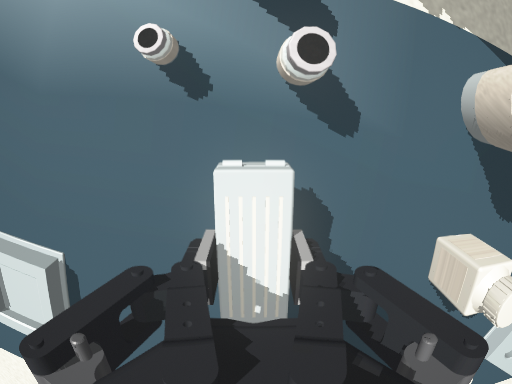

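```bash
python3 go.py 0.578 0.089 0.14 -171.9; python3 - <<'E'
from h import *
E
python3 -c "
from h import *
import h
_t=h.toolpose()
h.toolpose=lambda:(np.array([.578,.089,.14]),_t[1])
h.plan(.469,-.319,.12,152.6)"
```

```text
at [0.5776 0.0887 0.0202] yaw -171.94 d [0.0004 0.0003 0.1198] rows 3
[[[-0.0, -0.8, -0.0], np.float64(-0.0)], [[-0.0, -0.8, -0.0], np.float64(-0.0)], [[-0.0, -0.8, -0.0], np.float64(-0.0)]]
at [0.578 0.089 0.14 ] yaw -171.94 d [-0.109 -0.408 -0.02 ] rows 9
[[[0.37, 0.04, 0.86], np.float64(0.49)], [[0.31, 0.04, 0.89], np.float64(0.49)], [[0.25, 0.04, 0.91], np.float64(0.49)], [[0.18, 0.04, 0.92], np.float64(0.49)], [[0.12, 0.04, 0.93], np.float64(0.49)]]
[[[0.05, 0.04, 0.94], np.float64(0.49)], [[-0.01, 0.04, 0.94], np.float64(0.49)], [[-0.07, 0.04, 0.94], np.float64(0.49)], [[-0.14, 0.04, 0.93], np.float64(0.49)]]
```

Emit:
step_arm([
  [[0, -0.6, 0], 0],
  [[0, -0.7, 0], 0],
  [[0, -0.7, 0], 0],
  [[0, -0.4, 0], 0],
  [[0, 0, 0], 0],
])

```text
time: 6.85
ee_pos: [0.5728, 0.0899, 0.1413]
tcp_rot: [-89.2, 0.8, -172.0]
force: [0.4, 0.9, -1.2]
opening: 0.0354
```

Emit:
step_arm([
  [[0.2, 0, 0.5], 0.3],
  [[0.25, 0, 0.65], 0.4],
  [[0.2, 0, 0.65], 0.4],
  [[0.2, 0, 0.65], 0.4],
  [[0.15, 0, 0.65], 0.4],
])

```text
time: 7.35
ee_pos: [0.5255, -0.0672, 0.1361]
tcp_rot: [-89.6, 0.7, 172.7]
force: [0.1, -0.9, -1.1]
opening: 0.0349
```

Emit:
step_arm([
  [[0.1, 0, 0.65], 0.4],
  [[0.05, 0, 0.65], 0.4],
  [[0, 0, 0.65], 0.4],
  [[0, 0, 0.65], 0.4],
  [[0, 0, 0.3], 0.2],
])

```text
time: 7.85
ee_pos: [0.4776, -0.2124, 0.1282]
tcp_rot: [-89.8, 0.2, 157.5]
force: [0.5, 0.8, -1.4]
opening: 0.0352
```

```bash
python3 go.py 0.469 -0.319 0.12 152.6
```

```text
at [ 0.4776 -0.2124  0.1282] yaw 157.54 d [-0.0086 -0.1066 -0.0082] rows 3
[[[-0.22, 0.05, 0.68], np.float64(0.21)], [[-0.24, 0.05, 0.67], np.float64(0.21)], [[-0.26, 0.05, 0.67], np.float64(0.21)]]
```

Emit:
step_arm([
  [[-0.2, 0, 0.6], 0.2],
  [[-0.25, 0, 0.6], 0.2],
  [[-0.25, 0.1, 0.5], 0.2],
  [[-0.1, 0.1, 0.2], 0],
  [[0, 0, 0], 0],
])

```text
time: 8.35
ee_pos: [0.4687, -0.3185, 0.1093]
tcp_rot: [-89.9, -0.5, 152.3]
force: [-0.2, 1.0, -1.2]
opening: 0.0355
```

```bash
python3 go.py 0.469 -0.319 0.07 152.6 3
```

```text
at [ 0.4687 -0.3185  0.1093] yaw 152.32 d [ 0.0003 -0.0005 -0.0393] rows 3
[[[-0.0, 0.26, 0.0], np.float64(-0.01)], [[-0.0, 0.26, 0.0], np.float64(-0.01)], [[-0.0, 0.26, 0.0], np.float64(-0.01)]]
```

Emit:
step_arm([
  [[0, 0.4, 0], 0],
  [[0, 0.4, 0], 0],
  [[0, 0.4, 0], 0],
  [[0, 0.3, 0], 0],
  [[0, 0, 0], 0],
])

```text
time: 8.85
ee_pos: [0.4659, -0.31, 0.029]
tcp_rot: [-90.1, -0.9, 152.6]
force: [-0.5, 1.1, -1.2]
opening: 0.0353
```

```bash
python3 go.py 0.469 -0.319 0.007 152.6 1;python3 snap.py w6
```

```text
at [ 0.4659 -0.31    0.029 ] yaw 152.57 d [ 0.0031 -0.009  -0.022 ] rows 1
[[[-0.14, 0.44, 0.13], np.float64(-0.0)]]
[ 0.4659 -0.31    0.029 ] 152.57 8.9
```

View pics/w6.png

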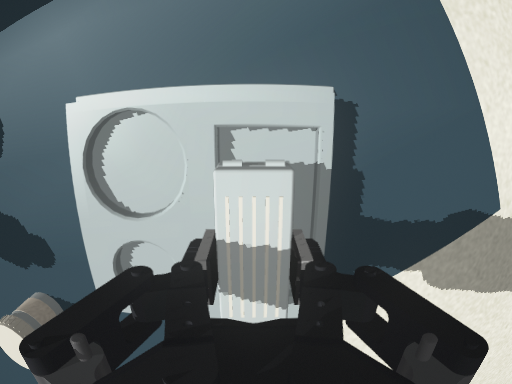

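Emit:
step_arm([
  [[-0.14, 0, 0.13], 0],
  [[0, 0.1, 0], 0],
  [[0, 0, 0], 0],
])

```text
time: 9.2
ee_pos: [0.471, -0.3193, 0.0263]
tcp_rot: [-90.1, -0.7, 152.7]
force: [0.6, 0.1, -0.9]
opening: 0.0349
```

```bash
python3 go.py 0.469 -0.319 0.007 152.6 1;python3 snap.py w7
```

```text
at [ 0.471  -0.3193  0.0263] yaw 152.68 d [-0.002   0.0003 -0.0193] rows 1
[[[0.04, 0.39, 0.01], np.float64(0.01)]]
[ 0.471  -0.3193  0.0263] 152.68 9.25
```

View pics/w7.png

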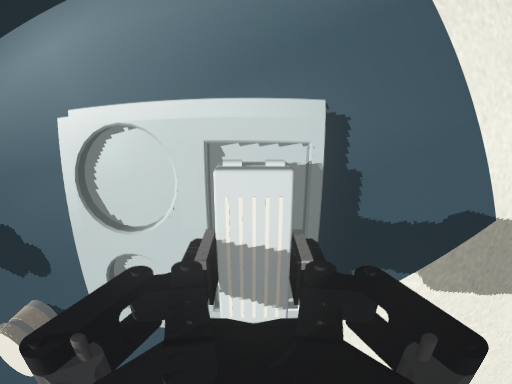

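Emit:
step_arm([
  [[0.04, 0.15, 0], 0],
  [[0, 0.13, 0], 0],
  [[0, 0.05, 0], 0],
  [[0, 0, 0], 0],
])

```text
time: 9.65
ee_pos: [0.4697, -0.3192, 0.0096]
tcp_rot: [-90.1, -0.6, 152.7]
force: [0.0, 0.4, -0.7]
opening: 0.0353
```

```bash
python3 go.py 0.469 -0.319 0.007 152.6 1
```

```text
at [ 0.4697 -0.3192  0.0096] yaw 152.65 d [-0.0007  0.0002 -0.0026] rows 1
[[[0.01, 0.05, 0.0], np.float64(0.01)]]
```

Emit:
step_arm([
  [[0, 0.06, 0], 0],
  [[0, 0.04, 0], 0],
  [[0, 0, 0], 0],
])

```text
time: 9.95
ee_pos: [0.4696, -0.319, 0.0066]
tcp_rot: [-90.1, -0.6, 152.7]
force: [0.4, 0.3, -0.7]
opening: 0.0349
```

Emit:
step_arm([
  [[0, 0.05, 0], 0],
  [[0, 0, 0], 0],
])

```text
time: 10.15
ee_pos: [0.4699, -0.3192, 0.0067]
tcp_rot: [-90.0, -0.5, 152.7]
force: [-0.6, -0.1, -1.1]
opening: 0.0351
```

Emit:
step_arm([
  [[0, 0.08, 0], 0],
  [[0, 0.04, 0], 0],
])

```text
time: 10.35
ee_pos: [0.4703, -0.3194, 0.0058]
tcp_rot: [-90.0, -0.4, 152.7]
force: [-6.7, 4.1, 17.3]
opening: 0.0352
```

Emit:
step_arm([
  [[0, 0, 0], 0],
  [[0, 0, 0], 0],
  [[0, 0, 0], 0],
  [[0, 0, 0], 0],
], hand=0)

```text
time: 10.75
ee_pos: [0.4696, -0.3212, 0.0051]
tcp_rot: [-89.8, -0.3, 152.8]
force: [-0.8, 0.4, 4.1]
opening: 0.0462
```

Emit:
step_arm([
  [[0, -0.4, 0], 0],
  [[0, -0.7, 0], 0],
  [[0, -0.8, 0], 0],
  [[0, -0.8, 0], 0],
  [[0, -0.4, 0], 0],
])

```text
time: 11.25
ee_pos: [0.4682, -0.3187, 0.1594]
tcp_rot: [-90.0, -1.0, 152.8]
force: [0.3, -0.4, -0.3]
opening: 0.085
```

```bash
python3 snap.py w8; python3 go.py .46 -.11 .2 -180
```

```text
[ 0.4682 -0.3187  0.1594] 152.78 11.3
at [ 0.4694 -0.3197  0.1617] yaw 152.79 d [-0.0094  0.2097  0.0383] rows 5
[[[0.42, -0.15, -0.73], np.float64(-0.68)], [[0.35, -0.15, -0.76], np.float64(-0.68)], [[0.27, -0.15, -0.79], np.float64(-0.68)], [[0.2, -0.15, -0.82], np.float64(-0.68)], [[0.12, -0.15, -0.83], np.float64(-0.68)]]
```

View pics/w8.png

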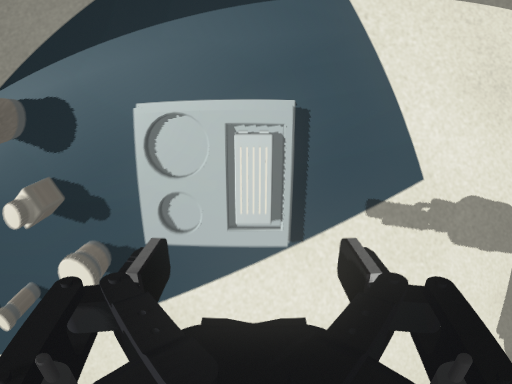

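Emit:
step_arm([
  [[0.4, 0, -0.7], -0.65],
  [[0.35, 0, -0.75], -0.65],
  [[0.3, 0, -0.75], -0.65],
  [[0.2, 0, -0.75], -0.65],
  [[0.1, 0, -0.7], -0.65],
])

```text
time: 11.8
ee_pos: [0.4604, -0.1238, 0.1629]
tcp_rot: [-90.0, -0.3, 179.3]
force: [1.2, -0.9, -0.9]
opening: 0.0855
```

```bash
python3 go.py .468 -.087 .13 180
```

```text
at [ 0.4604 -0.1238  0.1629] yaw 179.29 d [ 0.0076  0.0368 -0.0329] rows 2
[[[-0.07, 0.33, -0.37], np.float64(-0.04)], [[-0.07, 0.33, -0.37], np.float64(-0.04)]]
```

Emit:
step_arm([
  [[-0.1, 0.3, -0.3], 0],
  [[-0.1, 0.3, -0.3], 0],
  [[0, 0, 0], 0],
  [[0, 0, 0], 0],
])

```text
time: 12.2
ee_pos: [0.4684, -0.0873, 0.1309]
tcp_rot: [-90.2, -0.4, 179.8]
force: [-0.3, -0.4, 0.3]
opening: 0.0849
```

```bash
python3 snap.py w9
```

```text
[ 0.4684 -0.0873  0.1309] 179.79 12.25
```

View pics/w9.png

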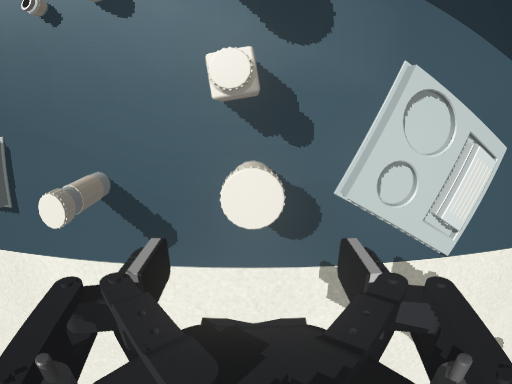

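```bash
python3 enl.py w9 195 35 305 235 3; python3 - <<'E'
from h import *
z=np.load('pics/w9.npz'); P=(z['p'],z['R'])
print(onz('wrist',252.5,196,.06,P),np.linalg.norm(onz('wrist',220,196,.06,P)-onz('wrist',285,196,.06,P)))
E
```

```text
[ 0.47053466 -0.08648097  0.06      ] 0.051818381691389276
```

View pics/w9_c195.png

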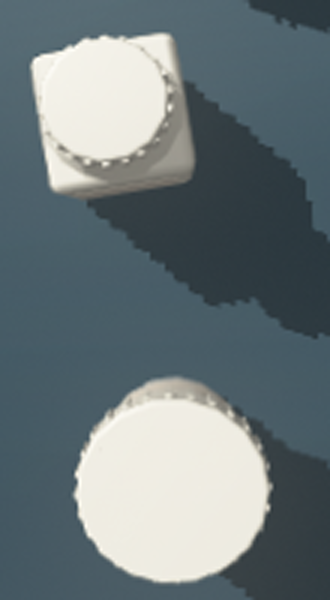

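Emit:
step_arm([
  [[-0.04, 0.5, 0], 0],
  [[0, 0.5, 0], 0],
  [[0, 0.5, 0], 0],
  [[0, 0.3, 0], 0],
  [[0, 0, 0], 0],
])

```text
time: 12.75
ee_pos: [0.4741, -0.0932, 0.0414]
tcp_rot: [-90.0, 0.0, 179.5]
force: [0.0, -0.6, 0.8]
opening: 0.0851
```

```bash
python3 go.py .4705 -.0865 .012 180
```

```text
at [ 0.4741 -0.0932  0.0414] yaw 179.48 d [-0.0036  0.0067 -0.0294] rows 1
[[[0.07, 0.59, -0.13], np.float64(-0.07)]]
```

Emit:
step_arm([
  [[0.07, 0, -0.13], 0],
  [[0, 0.3, 0], 0],
  [[0, 0.3, 0], 0],
  [[0, 0, 0], 0],
])

```text
time: 13.15
ee_pos: [0.4731, -0.0884, 0.0146]
tcp_rot: [-89.8, 0.4, 179.3]
force: [-0.3, -0.3, 0.9]
opening: 0.0852
```

```bash
python3 go.py .4705 -.0865 .012 180
```

```text
at [ 0.4731 -0.0884  0.0146] yaw 179.3 d [-0.0026  0.0019 -0.0026] rows 1
[[[0.05, 0.05, -0.04], np.float64(-0.09)]]
```

Emit:
step_arm([
  [[0.05, 0.06, -0.04], 0],
  [[0, 0, 0], 0],
])

```text
time: 13.35
ee_pos: [0.4714, -0.0865, 0.0133]
tcp_rot: [-89.8, 0.5, 179.3]
force: [-0.2, 0.4, 0.2]
opening: 0.0856
```

Emit:
step_arm([
  [[0, 0, 0], 0],
  [[0, 0, 0], 0],
  [[0, 0, 0], 0],
  [[0, 0, 0], 0],
  [[0, 0, 0], 0],
], hand=255, force=40)

```text
time: 13.85
ee_pos: [0.4729, -0.0869, 0.0156]
tcp_rot: [-89.7, 0.7, 179.3]
force: [0.9, -0.0, -0.1]
opening: 0.0509
```

Emit:
step_arm([
  [[0, -0.3, 0], 0],
  [[0, -0.4, 0], 0],
  [[0, 0, 0], 0],
])

```text
time: 14.15
ee_pos: [0.4716, -0.0865, 0.0507]
tcp_rot: [-89.8, 0.6, 179.3]
force: [-0.0, -0.2, -0.7]
opening: 0.0506
```

```bash
python3 snap.py w10
```

```text
[ 0.4716 -0.0865  0.0507] 179.29 14.2
```

View pics/w10.png

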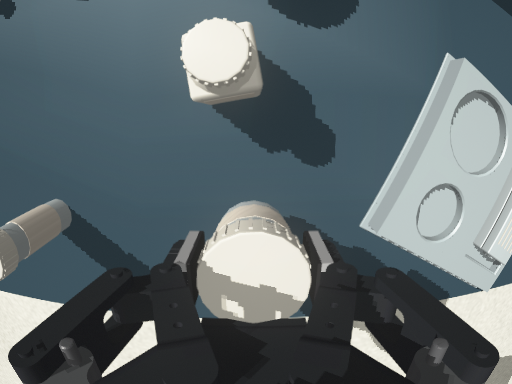

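Emit:
step_arm([
  [[0, -0.5, 0], 0],
  [[0, -0.5, 0], 0],
  [[0, 0, 0], 0],
])

```text
time: 14.5
ee_pos: [0.4687, -0.0856, 0.0983]
tcp_rot: [-89.9, 0.3, 179.3]
force: [0.3, -0.1, -0.4]
opening: 0.0508
```

```bash
python3 go.py .538 -.2635 .10 180 6
```

```text
at [ 0.4687 -0.0856  0.0983] yaw 179.28 d [ 0.0693 -0.1779  0.0017] rows 6
[[[-0.24, -0.01, 0.59], np.float64(-0.02)], [[-0.24, -0.01, 0.59], np.float64(-0.02)], [[-0.24, -0.01, 0.59], np.float64(-0.02)], [[-0.23, -0.01, 0.59], np.float64(-0.02)], [[-0.23, -0.01, 0.59], np.float64(-0.02)]]
[[[-0.23, -0.01, 0.59], np.float64(-0.02)]]
```

Emit:
step_arm([
  [[0, 0, 0.5], 0],
  [[-0.3, 0, 0.6], 0],
  [[-0.3, 0, 0.6], 0],
  [[-0.3, 0, 0.6], 0],
  [[-0.3, 0, 0.6], 0],
])

```text
time: 15.0
ee_pos: [0.5221, -0.2298, 0.0909]
tcp_rot: [-90.2, -0.3, 179.5]
force: [-0.1, -0.9, -1.1]
opening: 0.0512
```

Emit:
step_arm([
  [[-0.2, 0, 0.4], 0],
  [[0, 0, 0], 0],
  [[0, 0, 0], 0],
])

```text
time: 15.3
ee_pos: [0.5324, -0.2542, 0.0851]
tcp_rot: [-90.3, -0.5, 179.3]
force: [-1.3, 0.1, -0.9]
opening: 0.051
```

```bash
python3 go.py .538 -.2635 .06 180 3
```

```text
at [ 0.5324 -0.2542  0.0851] yaw 179.33 d [ 0.0056 -0.0093 -0.0251] rows 3
[[[-0.04, 0.17, 0.06], np.float64(-0.03)], [[-0.04, 0.17, 0.06], np.float64(-0.03)], [[-0.04, 0.17, 0.06], np.float64(-0.03)]]
```

Emit:
step_arm([
  [[-0.05, 0.2, 0.07], 0],
  [[-0.05, 0.2, 0.07], 0],
  [[-0.03, 0.2, 0.06], 0],
  [[0, 0, 0], 0],
  [[0, 0, 0], 0],
])

```text
time: 15.8
ee_pos: [0.5355, -0.2599, 0.0494]
tcp_rot: [-90.5, -0.8, 179.5]
force: [0.3, 0.2, -0.7]
opening: 0.0507
```

```bash
python3 go.py .538 -.2635 .0275 180 2;python3 snap.py w11
```

```text
at [ 0.5355 -0.2599  0.0494] yaw 179.47 d [ 0.0025 -0.0036 -0.0219] rows 2
[[[-0.03, 0.22, 0.04], np.float64(-0.03)], [[-0.03, 0.22, 0.04], np.float64(-0.03)]]
[ 0.5355 -0.2599  0.0494] 179.47 15.85
```

View pics/w11.png

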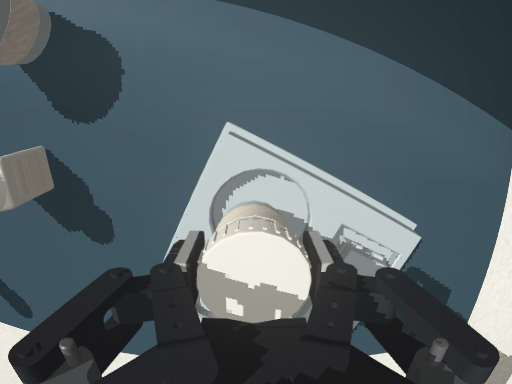

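Emit:
step_arm([
  [[-0.05, 0, 0.07], 0],
  [[0, 0.18, 0], 0],
  [[0, 0.15, 0], 0],
  [[0, 0, 0], 0],
])

```text
time: 16.25
ee_pos: [0.5387, -0.2638, 0.0328]
tcp_rot: [-90.5, -0.7, 179.5]
force: [0.2, 1.1, -0.1]
opening: 0.0511
```

```bash
python3 go.py .538 -.2635 .0275 180 1
```

```text
at [ 0.5387 -0.2638  0.0328] yaw 179.49 d [-0.0007  0.0003 -0.0053] rows 1
[[[0.01, 0.11, -0.01], np.float64(-0.06)]]
```

Emit:
step_arm([
  [[0, 0.09, 0], 0],
  [[0, 0.07, 0], 0],
  [[0, 0.04, 0], 0],
])

```text
time: 16.55
ee_pos: [0.539, -0.2639, 0.0273]
tcp_rot: [-90.4, -0.7, 179.5]
force: [-4.5, 4.1, 20.4]
opening: 0.0509
```

Emit:
step_arm([
  [[0, 0, 0], 0],
  [[0, 0, 0], 0],
  [[0, 0, 0], 0],
  [[0, 0, 0], 0],
  [[0, 0, 0], 0],
], hand=0)

```text
time: 17.05
ee_pos: [0.5391, -0.2639, 0.0275]
tcp_rot: [-90.4, -0.6, 179.5]
force: [-0.1, 0.1, -0.6]
opening: 0.085
```

Emit:
step_arm([
  [[0, -0.4, 0], 0],
  [[0, -0.7, 0], 0],
  [[0, -0.8, 0], 0],
  [[0, -0.6, 0], 0],
  [[0, -0.2, 0], 0],
])

```text
time: 17.55
ee_pos: [0.5381, -0.2634, 0.1622]
tcp_rot: [-90.7, -1.1, 179.5]
force: [-0.2, 0.5, -1.0]
opening: 0.0853
```

```bash
python3 snap.py w12; python3 go.py 0.6793 0.0763 0.15 -120
```

```text
[ 0.5381 -0.2634  0.1622] 179.5 17.6
at [ 0.5384 -0.2637  0.1627] yaw 179.49 d [ 0.1409  0.34   -0.0127] rows 8
[[[-0.34, 0.03, -0.85], np.float64(-0.95)], [[-0.45, 0.03, -0.8], np.float64(-0.95)], [[-0.56, 0.03, -0.73], np.float64(-0.95)], [[-0.65, 0.03, -0.65], np.float64(-0.95)], [[-0.73, 0.03, -0.56], np.float64(-0.95)]]
[[[-0.8, 0.03, -0.46], np.float64(-0.95)], [[-0.85, 0.03, -0.35], np.float64(-0.95)], [[-0.89, 0.03, -0.24], np.float64(-0.95)]]
```

View pics/w12.png

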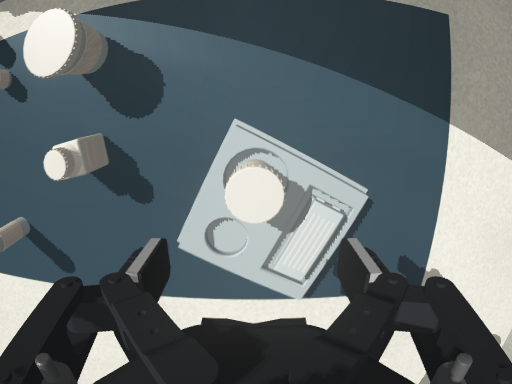

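Emit:
step_arm([
  [[-0.3, 0, -0.6], 0],
  [[-0.3, 0, -0.7], 0],
  [[-0.3, 0, -0.7], 0],
  [[-0.3, 0, -0.7], 0],
  [[-0.3, 0, -0.7], 0],
])

```text
time: 18.1
ee_pos: [0.6133, -0.0938, 0.1561]
tcp_rot: [-90.7, -1.5, 179.0]
force: [0.1, -0.6, 0.7]
opening: 0.0853
```

Emit:
step_arm([
  [[-0.3, 0, -0.7], 0],
  [[-0.3, 0, -0.7], 0],
  [[-0.3, 0, -0.7], 0],
  [[-0.2, 0, -0.4], 0],
  [[0, 0, 0], 0],
])

```text
time: 18.6
ee_pos: [0.6685, 0.0412, 0.1445]
tcp_rot: [-90.8, -2.2, 179.2]
force: [-0.4, 0.5, -0.2]
opening: 0.0855
```

```bash
python3 go.py .6793 .0763 .13 180
```

```text
at [0.6685 0.0412 0.1445] yaw 179.24 d [ 0.0108  0.0351 -0.0145] rows 1
[[[-0.21, 0.29, -0.7], np.float64(-0.09)]]
```

Emit:
step_arm([
  [[-0.15, 0.1, -0.4], 0],
  [[-0.1, 0.1, -0.3], 0],
  [[0, 0, 0], 0],
], hand=60)

```text
time: 18.9
ee_pos: [0.6782, 0.0759, 0.129]
tcp_rot: [-90.8, -2.7, 179.3]
force: [-0.8, -0.8, -0.6]
opening: 0.0654
```

```bash
python3 go.py .6793 .0763 .1 180 3; python3 snap.py w13
```

```text
at [0.6782 0.0759 0.129 ] yaw 179.26 d [ 0.0011  0.0004 -0.029 ] rows 3
[[[-0.01, 0.19, -0.0], np.float64(-0.03)], [[-0.01, 0.19, -0.0], np.float64(-0.03)], [[-0.01, 0.19, -0.0], np.float64(-0.03)]]
[0.6782 0.0759 0.129 ] 179.26 18.95
```

View pics/w13.png

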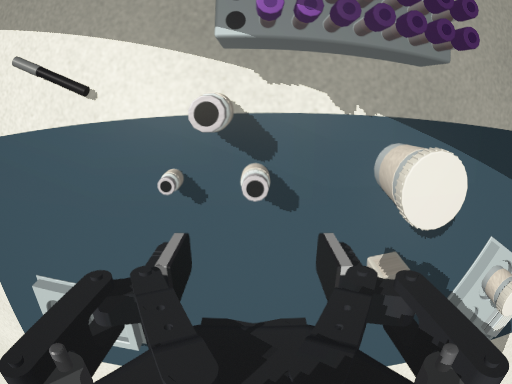

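```bash
cat > gop.py <<'E'
# plan so pad centre (tool y -0.036) sits at x,y ; z is TCP z
from h import *
a=[float(v) for v in sys.argv[1:]]
p,Rt=toolpose(); o=Rt@np.array([0,-.036,0]); print('pad off',o.round(4))
plan(a[0]-o[0],a[1]-o[1],a[2],a[3],n=int(a[4]) if len(a)>4 else None)
E
python3 - <<'E'
from h import *
z=np.load('pics/w13.npz'); P=(z['p'],z['R'])
print(onz('wrist',255,187.5,.044,P),np.linalg.norm(onz('wrist',242.5,188,.044,P)-onz('wrist',268,188,.044,P)))
z=np.load('pics/w12.npz'); P=(z['p'],z['R'])
print('pot',onz('wrist',255,193,.072,P))
E
python3 gop.py .6793 .0763 .04 180 4
```

```text
[0.68016607 0.07554897 0.044     ] 0.02134607788748106
pot [ 0.5359578  -0.26379144  0.072     ]
pad off [ 0.0017 -0.0005  0.036 ]
at [0.6779 0.0749 0.1292] yaw 179.24 d [-0.0003  0.0019 -0.0892] rows 4
[[[0.0, 0.45, -0.01], np.float64(-0.02)], [[0.0, 0.45, -0.01], np.float64(-0.02)], [[0.0, 0.45, -0.01], np.float64(-0.02)], [[0.0, 0.45, -0.01], np.float64(-0.02)]]
```

Emit:
step_arm([
  [[0, 0.4, -0.02], 0],
  [[0, 0.4, -0.02], 0],
  [[0, 0.4, 0], 0],
  [[0, 0.2, 0], 0],
  [[0, 0, 0], 0],
])

```text
time: 19.45
ee_pos: [0.6736, 0.0712, 0.0579]
tcp_rot: [-90.5, -2.7, 179.1]
force: [-1.0, -0.2, 0.4]
opening: 0.0654
```

```bash
python3 gop.py .6797 .076 -0.007 180 2; python3 snap.py w14
```

```text
pad off [ 0.0017 -0.0004  0.036 ]
at [0.6736 0.0712 0.0579] yaw 179.05 d [ 0.0044  0.0052 -0.0649] rows 2
[[[-0.04, 0.65, -0.05], np.float64(-0.06)], [[-0.04, 0.65, -0.05], np.float64(-0.06)]]
[0.6736 0.0712 0.0579] 179.05 19.5
```

View pics/w14.png

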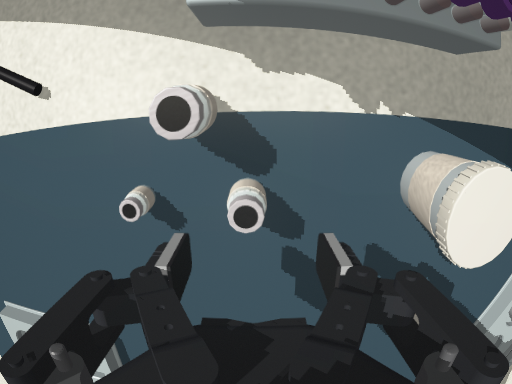

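Vial cap at (246,213), straddled by the pads; correct 5 mm in plane and go down.

Emit:
step_arm([
  [[-0.09, 0, -0.1], 0],
  [[0, 0.4, 0], 0],
  [[0, 0.4, 0], 0],
  [[0, 0.3, 0], 0],
  [[0, 0, 0], 0],
])

```text
time: 20.0
ee_pos: [0.6832, 0.0767, 0.0084]
tcp_rot: [-90.5, -1.9, 179.0]
force: [-0.9, 1.0, -0.5]
opening: 0.0651
```

```bash
python3 gop.py .6797 .076 -0.007 180 1
```

```text
pad off [ 0.0012 -0.0004  0.036 ]
at [0.6832 0.0767 0.0084] yaw 179.0 d [-0.0047 -0.0003 -0.0154] rows 1
[[[0.09, 0.31, 0.01], np.float64(-0.13)]]
```

Emit:
step_arm([
  [[0.08, 0.15, 0], 0],
  [[0, 0.15, 0], 0],
  [[0, 0, 0], 0],
])

```text
time: 20.3
ee_pos: [0.6802, 0.0772, -0.0054]
tcp_rot: [-90.6, -1.7, 179.0]
force: [0.3, 0.2, 0.3]
opening: 0.065
```

```bash
python3 gop.py .6797 .076 -0.007 180 1; python3 snap.py w15
```

```text
pad off [ 0.0011 -0.0004  0.036 ]
at [ 0.6802  0.0772 -0.0054] yaw 179.01 d [-0.0016 -0.0008 -0.0016] rows 1
[[[0.03, 0.03, 0.02], np.float64(-0.12)]]
[ 0.6802  0.0772 -0.0054] 179.01 20.35
```

View pics/w15.png

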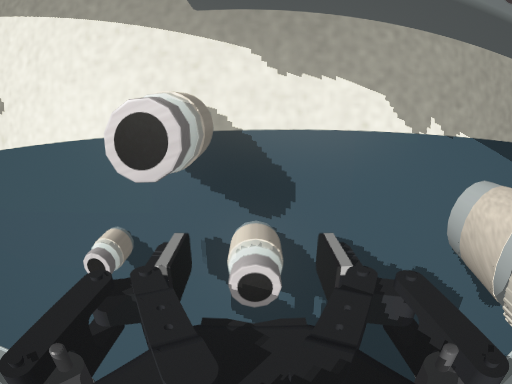

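Emit:
step_arm([
  [[0.02, 0.02, 0.02], 0],
  [[0, 0, 0], 0],
  [[0, 0, 0], 0],
  [[0, 0, 0], 0],
  [[0, 0, 0], 0],
], hand=255, force=40)

```text
time: 20.85
ee_pos: [0.6807, 0.0761, -0.0042]
tcp_rot: [-90.6, -1.6, 179.0]
force: [-0.1, -0.9, -0.7]
opening: 0.0247
```

Emit:
step_arm([
  [[0, -0.3, 0], 0],
  [[0, -0.4, 0], 0],
  [[0, 0, 0], 0],
])

```text
time: 21.15
ee_pos: [0.6816, 0.0757, 0.0329]
tcp_rot: [-90.6, -1.6, 179.0]
force: [1.2, -0.1, -0.0]
opening: 0.0244
```

```bash
python3 snap.py w16
```

```text
[0.6816 0.0757 0.0329] 179.0 21.2
```

View pics/w16.png

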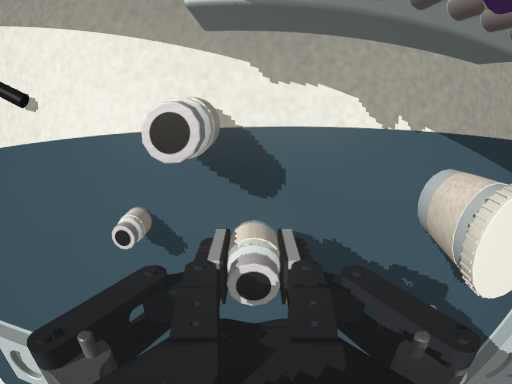

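Emit:
step_arm([
  [[0, -0.6, 0], 0],
  [[0, -0.7, 0], 0],
  [[0, -0.7, 0], 0],
  [[0, -0.5, 0], 0],
  [[0, 0, 0], 0],
])

```text
time: 21.7
ee_pos: [0.6817, 0.0743, 0.1571]
tcp_rot: [-90.5, -2.1, 179.0]
force: [-0.1, -0.1, -0.3]
opening: 0.0247
```

```bash
python3 gop.py .472 -.2303 .12 152.6 11
```

```text
pad off [ 0.0013 -0.0004  0.036 ]
at [0.6817 0.0743 0.1571] yaw 179.0 d [-0.211  -0.3043 -0.0371] rows 11
[[[0.37, 0.07, 0.56], np.float64(0.3)], [[0.35, 0.07, 0.57], np.float64(0.3)], [[0.33, 0.07, 0.59], np.float64(0.3)], [[0.3, 0.07, 0.6], np.float64(0.3)], [[0.28, 0.07, 0.61], np.float64(0.3)]]
[[[0.25, 0.07, 0.63], np.float64(0.3)], [[0.22, 0.07, 0.64], np.float64(0.3)], [[0.2, 0.07, 0.64], np.float64(0.3)], [[0.17, 0.07, 0.65], np.float64(0.3)], [[0.14, 0.07, 0.66], np.float64(0.3)]]
[[[0.11, 0.07, 0.66], np.float64(0.3)]]
```

Emit:
step_arm([
  [[0.3, 0, 0.5], 0.2],
  [[0.35, 0, 0.55], 0.3],
  [[0.35, 0, 0.6], 0.3],
  [[0.3, 0, 0.6], 0.3],
  [[0.3, 0, 0.6], 0.3],
])

```text
time: 22.2
ee_pos: [0.5855, -0.0597, 0.1528]
tcp_rot: [-90.2, -2.4, 167.8]
force: [0.3, -1.3, -0.4]
opening: 0.0246
```

Emit:
step_arm([
  [[0.25, 0, 0.6], 0.3],
  [[0.2, 0, 0.6], 0.3],
  [[0.2, 0, 0.6], 0.3],
  [[0.15, 0, 0.6], 0.3],
  [[0.1, 0, 0.4], 0.3],
])

```text
time: 22.7
ee_pos: [0.4916, -0.1842, 0.1472]
tcp_rot: [-89.6, -3.0, 155.2]
force: [0.7, -0.2, -0.8]
opening: 0.0247
```

```bash
python3 gop.py .472 -.2303 .12 152.6
```

```text
pad off [ 0.0018 -0.0006  0.0359]
at [ 0.4916 -0.1842  0.1472] yaw 155.21 d [-0.0214 -0.0455 -0.0272] rows 2
[[[0.0, 0.27, 0.5], np.float64(0.16)], [[-0.01, 0.27, 0.5], np.float64(0.16)]]
```

Emit:
step_arm([
  [[0, 0.2, 0.4], 0.15],
  [[0, 0.3, 0.4], 0.15],
  [[0, 0.2, 0.1], 0],
  [[0, 0, 0], 0],
])

```text
time: 23.1
ee_pos: [0.4646, -0.2256, 0.1071]
tcp_rot: [-89.5, -3.4, 152.4]
force: [0.3, 0.7, -0.5]
opening: 0.0246
```

```bash
python3 gop.py .472 -.2303 .06 152.6 3
```

```text
pad off [ 0.002  -0.0007  0.0359]
at [ 0.4646 -0.2256  0.1071] yaw 152.45 d [ 0.0054 -0.004  -0.0471] rows 3
[[[-0.04, 0.31, 0.01], np.float64(-0.01)], [[-0.04, 0.31, 0.01], np.float64(-0.01)], [[-0.04, 0.31, 0.01], np.float64(-0.01)]]
```

Emit:
step_arm([
  [[-0.08, 0.3, 0], 0],
  [[-0.05, 0.4, 0], 0],
  [[0, 0.4, 0], 0],
  [[0, 0.2, 0], 0],
  [[0, 0, 0], 0],
])

```text
time: 23.6
ee_pos: [0.4687, -0.2234, 0.0392]
tcp_rot: [-89.6, -3.5, 152.7]
force: [0.5, -0.6, 0.2]
opening: 0.0243
```

```bash
python3 gop.py .473 -.231 .008 152.6 2; python3 snap.py w17
```

```text
pad off [ 0.002  -0.0008  0.0359]
at [ 0.4687 -0.2234  0.0392] yaw 152.68 d [ 0.0023 -0.0068 -0.0312] rows 2
[[[-0.05, 0.31, 0.05], np.float64(0.0)], [[-0.05, 0.31, 0.05], np.float64(0.0)]]
[ 0.4687 -0.2234  0.0392] 152.68 23.65
```

View pics/w17.png

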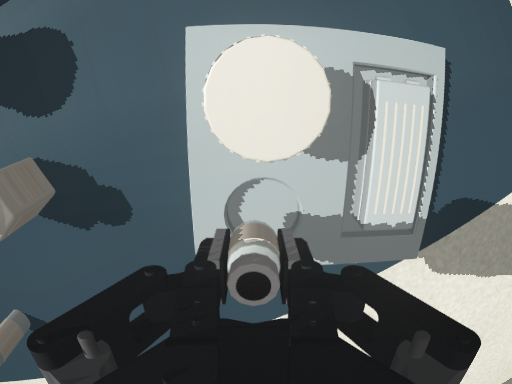

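Emit:
step_arm([
  [[-0.1, 0.1, 0.1], 0],
  [[0, 0.2, 0], 0],
  [[0, 0, 0], 0],
])

```text
time: 23.95
ee_pos: [0.4725, -0.231, 0.0255]
tcp_rot: [-89.6, -3.2, 152.7]
force: [-0.3, 0.3, 0.1]
opening: 0.0248
```

```bash
python3 gop.py .473 -.231 .008 152.6 2; python3 snap.py w18; python3 enl.py w18 150 130 370 340 3
```

```text
pad off [ 0.0019 -0.0007  0.0359]
at [ 0.4725 -0.231   0.0255] yaw 152.74 d [-0.0014  0.0007 -0.0175] rows 2
[[[0.02, 0.18, -0.0], np.float64(0.01)], [[0.02, 0.18, -0.0], np.float64(0.01)]]
[ 0.4725 -0.231   0.0255] 152.74 24.0
```

View pics/w18_c150.png

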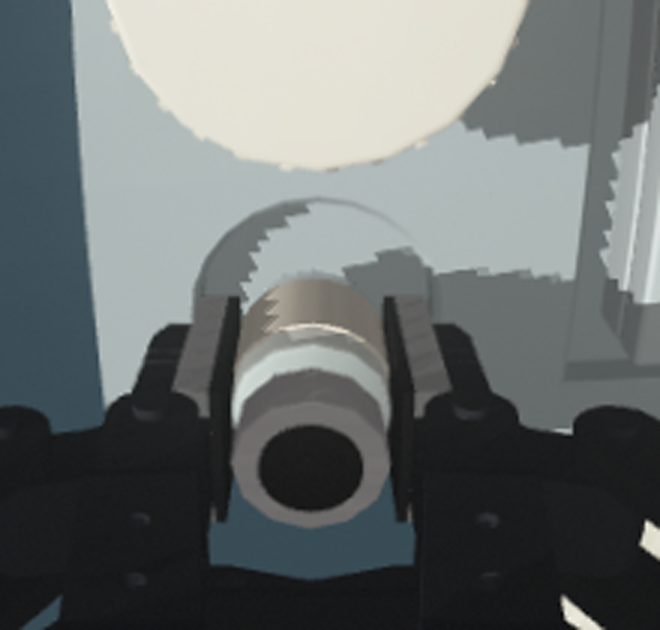

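Emit:
step_arm([
  [[0.02, 0.15, 0], 0],
  [[0, 0.13, 0], 0],
  [[0, 0.05, 0], 0],
  [[0, 0, 0], 0],
])

```text
time: 24.4
ee_pos: [0.4714, -0.231, 0.0088]
tcp_rot: [-89.6, -3.1, 152.7]
force: [1.4, -0.3, -0.4]
opening: 0.0243
```

```bash
python3 gop.py .473 -.231 .008 152.6 1
```

```text
pad off [ 0.0018 -0.0006  0.0359]
at [ 0.4714 -0.231   0.0088] yaw 152.71 d [-0.0002  0.0006 -0.0008] rows 1
[[[0.01, 0.02, -0.01], np.float64(0.01)]]
```

Emit:
step_arm([
  [[0, 0.06, 0], 0],
  [[0, 0.05, 0], 0],
  [[0, 0.04, 0], 0],
])

```text
time: 24.7
ee_pos: [0.4715, -0.2311, 0.0072]
tcp_rot: [-89.6, -3.0, 152.7]
force: [-4.2, 2.6, 18.3]
opening: 0.0244
```

Emit:
step_arm([
  [[0, 0, 0], 0],
  [[0, 0, 0], 0],
  [[0, 0, 0], 0],
  [[0, 0, 0], 0],
], hand=100)

```text
time: 25.1
ee_pos: [0.4708, -0.2328, 0.0083]
tcp_rot: [-89.4, -2.9, 152.8]
force: [0.7, -0.0, -0.2]
opening: 0.0518
```

Emit:
step_arm([
  [[0, -0.3, 0], 0],
  [[0, -0.6, 0], 0],
  [[0, -0.8, 0], 0],
  [[0, -0.8, 0], 0],
  [[0, -0.4, 0], 0],
])

```text
time: 25.6
ee_pos: [0.4757, -0.2319, 0.1535]
tcp_rot: [-89.6, -3.5, 152.8]
force: [0.6, -1.1, 0.5]
opening: 0.0518
```

```bash
python3 snap.py w19; python3 go.py .55 -.08 .17 180 5
```

```text
[ 0.4757 -0.2319  0.1535] 152.82 25.65
at [ 0.4772 -0.2327  0.1558] yaw 152.82 d [0.0728 0.1527 0.0142] rows 5
[[[0.02, -0.06, -0.68], np.float64(-0.68)], [[-0.04, -0.06, -0.68], np.float64(-0.68)], [[-0.11, -0.06, -0.67], np.float64(-0.68)], [[-0.17, -0.06, -0.65], np.float64(-0.68)], [[-0.23, -0.06, -0.64], np.float64(-0.68)]]
```

View pics/w19.png

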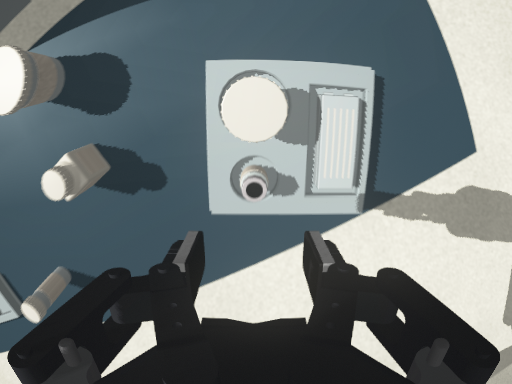

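```bash
python3 - <<'E'
from h import *
z=np.load('pics/w19.npz'); P=(z['p'],z['R'])
print('vial',onz('wrist',255,187.5,.056,P), 'pot',onz('wrist',254.5,108,.072,P),'mailer',[onz('wrist',u,v,.036,P)[:2].round(4) for u,v in [(320,95),(362,97),(352,194),(313,190)]])
z=np.load('pics/w9.npz'); P=(z['p'],z['R'])
c=lambda x,y,h:onz('wrist',195+x/3-.5,35+y/3-.5,h,P)[:2]
print('cap',c(106,101,.08))
q=[c(x,y,.056) for x,y in [(32,62),(176,34),(194,178),(50,194)]]
print(q,np.mean(q,0))
for i in range(4): e=q[(i+1)%4]-q[i]; print(np.linalg.norm(e),np.degrees(np.arctan2(e[1],e[0])))
E
```

```text
vial [ 0.4717283  -0.23222796  0.056     ] pot [ 0.53441742 -0.26357242  0.072     ] mailer [array([ 0.5174, -0.3218]), array([ 0.4994, -0.3585]), array([ 0.4155, -0.3126]), array([ 0.4378, -0.2783])]
cap [ 0.5673325  -0.07133555]
[array([ 0.58179959, -0.05042267]), array([ 0.58823862, -0.08719826]), array([ 0.55035464, -0.09164276]), array([ 0.54681191, -0.05486355])] [ 0.56680119 -0.07103181]
0.0373350381610283 -80.06877083706823
0.038143801782915064 -173.30871083196598
0.036949443140017676 95.50199004624508
0.03526838822717643 7.2337049753126745
```

Emit:
step_arm([
  [[0, -0.1, -0.6], -0.85],
  [[-0.05, -0.1, -0.7], -0.85],
  [[-0.15, 0, -0.7], -0.85],
  [[-0.2, 0, -0.7], -0.85],
  [[-0.25, 0, -0.5], -0.85],
], hand=20)

```text
time: 26.15
ee_pos: [0.5497, -0.0814, 0.1658]
tcp_rot: [-91.4, -2.8, -172.3]
force: [0.8, -0.6, 0.9]
opening: 0.0787
```

```bash
python3 gop.py .567 -.0712 .15 -172.7
```

```text
pad off [ 0.0018 -0.0006  0.0359]
at [ 0.5497 -0.0814  0.1658] yaw -172.28 d [ 0.0154  0.0108 -0.0158] rows 1
[[[-0.33, 0.32, -0.17], np.float64(0.05)]]
```

Emit:
step_arm([
  [[-0.2, 0.15, -0.1], 0],
  [[-0.15, 0.15, -0.1], 0],
  [[0, 0, 0], 0],
])

```text
time: 26.45
ee_pos: [0.5661, -0.0651, 0.1476]
tcp_rot: [-91.5, -2.8, -172.1]
force: [-0.7, -0.4, -0.4]
opening: 0.0787
```

```bash
python3 gop.py .567 -.0712 .08 -172.7; python3 snap.py w20; python3 enl.py w20 180 110 330 250 4
```

```text
pad off [ 0.0019 -0.0007  0.0359]
at [ 0.5661 -0.0651  0.1476] yaw -172.14 d [-0.001  -0.0054 -0.0676] rows 2
[[[0.02, 0.68, 0.05], np.float64(0.03)], [[0.02, 0.68, 0.05], np.float64(0.03)]]
[ 0.5661 -0.0651  0.1476] -172.14 26.5
```

View pics/w20_c180.png

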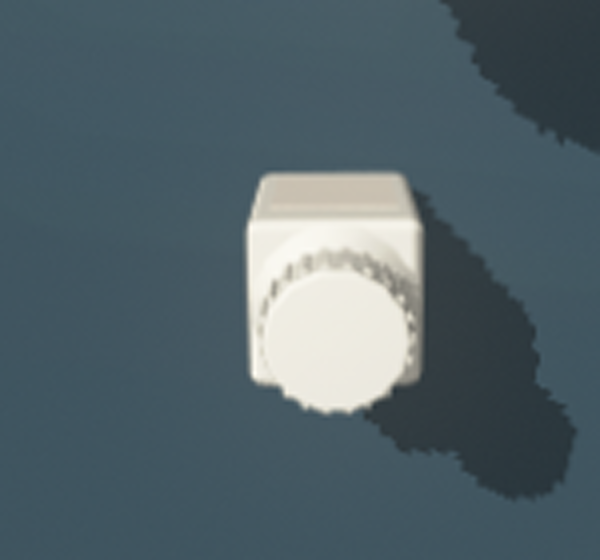

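```bash
python3 - <<'E'
from h import *
z=np.load('pics/w20.npz'); P=(z['p'],z['R'])
print(onz('wrist',263.8,194.5,.08,P),[onz('wrist',180+x/4-.5,110+y/4-.5,.056,P)[:2].round(4) for x,y in [(247,222),(423,220)]])
E
```

```text
[ 0.56855836 -0.0714143   0.08      ] [array([ 0.5837, -0.0502]), array([ 0.5895, -0.0868])]
```

Emit:
step_arm([
  [[0.02, 0.4, 0.05], 0],
  [[0, 0.4, 0.05], 0],
  [[0, 0.4, 0], 0],
  [[0, 0.2, 0], 0],
  [[0, 0, 0], 0],
])

```text
time: 27.0
ee_pos: [0.5603, -0.0757, 0.076]
tcp_rot: [-91.3, -2.9, -172.8]
force: [0.9, 0.8, 0.2]
opening: 0.0785
```

```bash
python3 gop.py .567 -.0712 .006 -172.7 2
```

```text
pad off [ 0.0019 -0.0006  0.0359]
at [ 0.5603 -0.0757  0.076 ] yaw -172.79 d [ 0.0048  0.0051 -0.07  ] rows 2
[[[-0.05, 0.7, -0.04], np.float64(-0.01)], [[-0.05, 0.7, -0.04], np.float64(-0.01)]]
```

Emit:
step_arm([
  [[-0.12, 0, -0.08], 0],
  [[0, 0.4, 0], 0],
  [[0, 0.4, 0], 0],
  [[0, 0.3, 0], 0],
  [[0, 0, 0], 0],
])

```text
time: 27.5
ee_pos: [0.5691, -0.0717, 0.0244]
tcp_rot: [-91.1, -2.3, -173.0]
force: [-0.8, 0.4, 0.3]
opening: 0.079
```

```bash
python3 gop.py .568 -.0713 .006 -172.7 1
```

```text
pad off [ 0.0015 -0.0005  0.036 ]
at [ 0.5691 -0.0717  0.0244] yaw -173.01 d [-0.0027  0.0009 -0.0184] rows 1
[[[0.05, 0.37, -0.02], np.float64(-0.04)]]
```

Emit:
step_arm([
  [[0.05, 0.2, -0.02], 0],
  [[0, 0.17, 0], 0],
  [[0, 0, 0], 0],
])

```text
time: 27.8
ee_pos: [0.5684, -0.071, 0.0075]
tcp_rot: [-91.0, -2.1, -173.0]
force: [-0.2, -0.1, 0.6]
opening: 0.0785
```

```bash
python3 gop.py .568 -.0713 .006 -172.7 1; python3 snap.py w21
```

```text
pad off [ 0.0014 -0.0005  0.036 ]
at [ 0.5684 -0.071   0.0075] yaw -173.02 d [-0.0018  0.0002 -0.0015] rows 1
[[[0.03, 0.03, -0.01], np.float64(-0.04)]]
[ 0.5684 -0.071   0.0075] -173.02 27.85
```

View pics/w21.png

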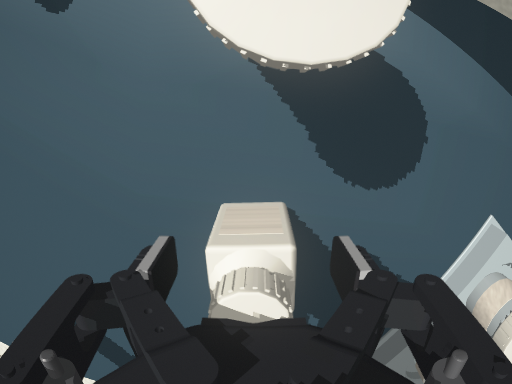

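Emit:
step_arm([
  [[0.03, 0, 0], 0],
  [[0, 0, 0], 0],
  [[0, 0, 0], 0],
  [[0, 0, 0], 0],
  [[0, 0, 0], 0],
], hand=255, force=45)

```text
time: 28.35
ee_pos: [0.5681, -0.0715, 0.0095]
tcp_rot: [-91.0, -1.9, -173.0]
force: [-0.1, -0.4, -0.3]
opening: 0.0378
```

Emit:
step_arm([
  [[0, -0.3, 0], 0],
  [[0, -0.4, 0], 0],
  [[0, 0, 0], 0],
])

```text
time: 28.65
ee_pos: [0.5685, -0.0718, 0.0444]
tcp_rot: [-91.0, -2.0, -173.0]
force: [0.9, 0.8, -1.3]
opening: 0.0373
```

```bash
python3 snap.py w22
```

```text
[ 0.5685 -0.0718  0.0444] -173.03 28.7
```

View pics/w22.png

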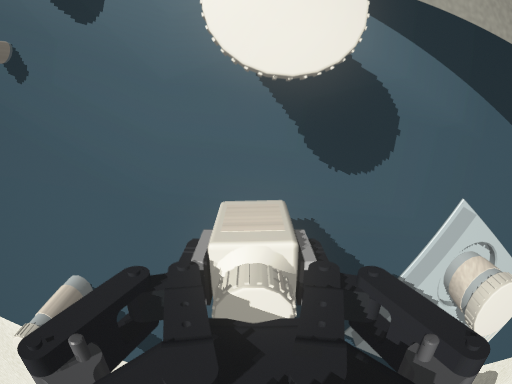

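```bash
python3 - <<'E'
from tray import *
np.set_printoptions(precision=4,suppress=True)
W=[[0.5181,0.3046],[0.4593,0.3078],[0.534,0.3889],[0.4502,0.3939],[0.5273,0.2333],[0.4913,0.3504]]
loc=[(.029,-.008),(-.029,-.008),(.042,.078),(-.042,.078),(.042,-.078),(0,.039)]
t,th,r=fit(loc,W); print(t,th,r)
print(at(t,th,(0,-.037)),at(t,th,(0,.039)))
E
python3 go.py .5685 -.0718 .17 -173 4
```

```text
[0.4889 0.3133] -2.6970973143252874 [[-0.0006 -0.0006]
 [ 0.0003 -0.0011]
 [ 0.0005  0.0004]
 [ 0.0004 -0.0007]
 [-0.0001  0.0001]
 [-0.0005  0.0019]]
[0.4872 0.2764] [0.4908 0.3523]
at [ 0.5675 -0.0716  0.0432] yaw -173.03 d [ 0.001  -0.0002  0.1268] rows 4
[[[-0.0, -0.63, 0.0], np.float64(-0.0)], [[-0.0, -0.63, 0.0], np.float64(-0.0)], [[-0.0, -0.63, 0.0], np.float64(-0.0)], [[-0.0, -0.63, 0.0], np.float64(-0.0)]]
```

Emit:
step_arm([
  [[0, -0.6, 0], 0],
  [[0, -0.7, 0], 0],
  [[0, -0.7, 0], 0],
  [[0, -0.4, 0], 0],
  [[0, 0, 0], 0],
])

```text
time: 29.2
ee_pos: [0.5688, -0.0724, 0.1605]
tcp_rot: [-91.3, -2.7, -173.0]
force: [0.9, -0.0, -1.2]
opening: 0.0373
```

```bash
python3 gop.py .4835 .275 .15 176 11
```

```text
pad off [ 0.0018 -0.0006  0.036 ]
at [ 0.5688 -0.0724  0.1605] yaw -173.03 d [-0.087   0.348  -0.0105] rows 11
[[[0.08, 0.02, -0.65], np.float64(0.12)], [[0.09, 0.02, -0.65], np.float64(0.12)], [[0.1, 0.02, -0.64], np.float64(0.12)], [[0.11, 0.02, -0.64], np.float64(0.12)], [[0.13, 0.02, -0.64], np.float64(0.12)]]
[[[0.14, 0.02, -0.64], np.float64(0.12)], [[0.15, 0.02, -0.64], np.float64(0.12)], [[0.16, 0.02, -0.63], np.float64(0.12)], [[0.17, 0.02, -0.63], np.float64(0.12)], [[0.18, 0.02, -0.63], np.float64(0.12)]]
[[[0.19, 0.02, -0.62], np.float64(0.12)]]
```

Emit:
step_arm([
  [[0.1, 0, -0.5], 0.1],
  [[0.1, 0, -0.65], 0.1],
  [[0.1, 0, -0.65], 0.1],
  [[0.1, 0, -0.65], 0.1],
  [[0.1, 0, -0.65], 0.1],
])

```text
time: 29.7
ee_pos: [0.5263, 0.0799, 0.1554]
tcp_rot: [-91.0, -3.2, -177.6]
force: [0.7, -0.2, -1.8]
opening: 0.0373
```

Emit:
step_arm([
  [[0.1, 0, -0.65], 0.1],
  [[0.1, 0, -0.65], 0.1],
  [[0.15, 0, -0.65], 0.1],
  [[0.15, 0, -0.6], 0.1],
  [[0.15, 0, -0.4], 0.1],
])

```text
time: 30.2
ee_pos: [0.4831, 0.2328, 0.1482]
tcp_rot: [-90.6, -4.2, 178.2]
force: [0.6, -0.0, -0.6]
opening: 0.0375
```

```bash
python3 gop.py .4872 .2764 .12 177.3
```

```text
pad off [ 0.0026 -0.0005  0.0359]
at [0.4831 0.2328 0.1482] yaw 178.2 d [ 0.0015  0.044  -0.0282] rows 2
[[[-0.0, 0.28, -0.44], np.float64(0.06)], [[0.0, 0.28, -0.44], np.float64(0.06)]]
```

Emit:
step_arm([
  [[0, 0.1, -0.35], 0.06],
  [[0, 0.2, -0.35], 0.06],
  [[0, 0.2, -0.15], 0],
  [[0, 0, 0], 0],
])

```text
time: 30.6
ee_pos: [0.4764, 0.2783, 0.1146]
tcp_rot: [-90.3, -4.8, 177.4]
force: [0.3, 0.5, -0.1]
opening: 0.0376
```

```bash
python3 gop.py .4872 .2764 .07 177.3 3
```

```text
pad off [ 0.003  -0.0003  0.0359]
at [0.4764 0.2783 0.1146] yaw 177.41 d [ 0.0079 -0.0016 -0.0446] rows 3
[[[-0.05, 0.3, 0.01], np.float64(0.0)], [[-0.05, 0.3, 0.01], np.float64(0.0)], [[-0.05, 0.3, 0.01], np.float64(0.0)]]
```

Emit:
step_arm([
  [[-0.1, 0.3, 0], 0],
  [[-0.1, 0.4, 0], 0],
  [[-0.05, 0.3, 0], 0],
  [[0, 0, 0], 0],
])

```text
time: 31.0
ee_pos: [0.4833, 0.2744, 0.0592]
tcp_rot: [-90.1, -5.0, 177.4]
force: [-0.7, -0.8, -0.5]
opening: 0.0373
```

```bash
python3 gop.py .491 .2764 .0215 177.3 2; python3 snap.py w23
```

```text
pad off [ 0.0031 -0.0002  0.0359]
at [0.4833 0.2744 0.0592] yaw 177.42 d [ 0.0045  0.0022 -0.0377] rows 2
[[[-0.04, 0.38, -0.02], np.float64(0.01)], [[-0.04, 0.38, -0.02], np.float64(0.01)]]
[0.4833 0.2744 0.0592] 177.42 31.05
```

View pics/w23.png

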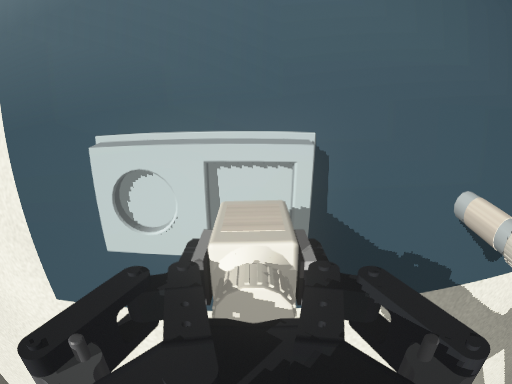

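Emit:
step_arm([
  [[-0.09, 0, -0.04], 0],
  [[0, 0.2, 0], 0],
  [[0, 0.2, 0], 0],
  [[0, 0.1, 0], 0],
  [[0, 0, 0], 0],
])

```text
time: 31.55
ee_pos: [0.4881, 0.2761, 0.0349]
tcp_rot: [-90.2, -4.8, 177.4]
force: [0.0, -0.1, -0.4]
opening: 0.0378
```

```bash
python3 gop.py .491 .2764 .0215 177.3 2; python3 snap.py w24
```

```text
pad off [ 0.003  -0.0002  0.0359]
at [0.4881 0.2761 0.0349] yaw 177.38 d [-0.      0.0005 -0.0134] rows 2
[[[0.0, 0.13, -0.01], np.float64(0.01)], [[0.0, 0.13, -0.01], np.float64(0.01)]]
[0.4881 0.2761 0.0349] 177.38 31.6
```

View pics/w24.png

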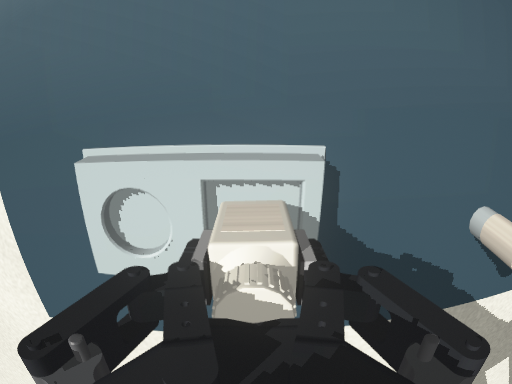

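```bash
python3 - <<'E'
from h import *
z=np.load('pics/w24.npz'); P=(z['p'],z['R'])
for q in [(222,201),(286,201)]: print(onz('wrist',*q,.024,P))
for q in [(203,180),(305,180)]: print('rim',onz('wrist',*q,.022,P))
E
```

```text
[0.5055492  0.29355163 0.024     ]
[0.50390266 0.25620596 0.024     ]
rim [0.51830602 0.30386767 0.022     ]
rim [0.51569187 0.24480744 0.022     ]
```

Emit:
step_arm([
  [[-0.02, 0.12, 0], 0],
  [[0, 0.1, 0], 0],
  [[0, 0.06, 0], 0],
  [[0, 0.03, 0], 0],
])

```text
time: 32.0
ee_pos: [0.4886, 0.2768, 0.0213]
tcp_rot: [-90.2, -4.7, 177.4]
force: [-4.9, -3.3, 30.4]
opening: 0.0373
```

Emit:
step_arm([
  [[0, 0, 0], 0],
  [[0, 0, 0], 0],
  [[0, 0, 0], 0],
  [[0, 0, 0], 0],
  [[0, 0, 0], 0],
], hand=20)

```text
time: 32.5
ee_pos: [0.489, 0.2771, 0.0216]
tcp_rot: [-90.3, -4.6, 177.4]
force: [0.4, 0.3, -0.1]
opening: 0.0787
```

Emit:
step_arm([
  [[0, -0.3, 0], 0],
  [[0, -0.4, 0], 0],
  [[0, -0.4, 0], 0],
  [[0, -0.4, 0], 0],
  [[0, -0.4, 0], 0],
])

```text
time: 33.0
ee_pos: [0.4933, 0.2749, 0.1151]
tcp_rot: [-90.0, -5.1, 177.4]
force: [0.2, -1.0, -0.2]
opening: 0.0785
```

Emit:
step_arm([
  [[0, -0.4, 0], 0],
  [[0, -0.4, 0], 0],
  [[0, -0.3, 0], 0],
  [[0, 0, 0], 0],
])

```text
time: 33.4
ee_pos: [0.4997, 0.2751, 0.174]
tcp_rot: [-90.1, -4.9, 177.4]
force: [0.6, 1.0, -0.4]
opening: 0.0786
```

```bash
python3 snap.py w25; python3 gop.py .468 .080 .16 178 8
```

```text
[0.4997 0.2751 0.174 ] 177.41 33.45
pad off [ 0.0031 -0.0002  0.0359]
at [0.4989 0.2748 0.173 ] yaw 177.41 d [-0.034  -0.1946 -0.013 ] rows 8
[[[0.06, 0.03, 0.49], np.float64(-0.01)], [[0.06, 0.03, 0.49], np.float64(-0.01)], [[0.06, 0.03, 0.49], np.float64(-0.01)], [[0.06, 0.03, 0.49], np.float64(-0.01)], [[0.07, 0.03, 0.49], np.float64(-0.01)]]
[[[0.07, 0.03, 0.49], np.float64(-0.01)], [[0.07, 0.03, 0.49], np.float64(-0.01)], [[0.07, 0.03, 0.49], np.float64(-0.01)]]
```

View pics/w25.png

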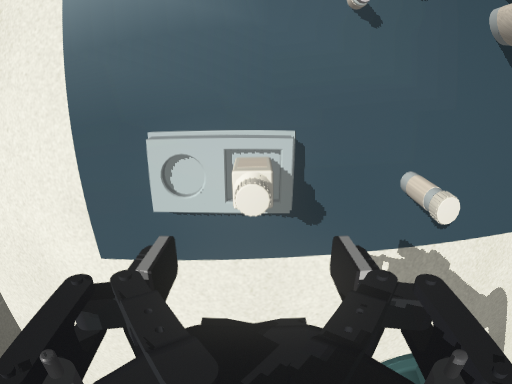

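Emit:
step_arm([
  [[0.05, 0, 0.4], 0],
  [[0.05, 0, 0.45], 0],
  [[0.05, 0, 0.45], 0],
  [[0.05, 0, 0.45], 0],
  [[0.05, 0, 0.45], 0],
])

```text
time: 33.95
ee_pos: [0.4758, 0.1596, 0.168]
tcp_rot: [-89.9, -5.5, 177.7]
force: [-0.4, -0.6, -0.8]
opening: 0.0787
```

Emit:
step_arm([
  [[0.05, 0, 0.45], 0],
  [[0.05, 0, 0.45], 0],
  [[0.05, 0, 0.4], 0],
  [[0, 0, 0.2], 0],
  [[0, 0, 0], 0],
])

```text
time: 34.45
ee_pos: [0.4562, 0.0754, 0.1632]
tcp_rot: [-89.7, -6.3, 177.4]
force: [0.5, 0.2, -0.2]
opening: 0.079
```

```bash
python3 snap.py w26; python3 gop.py .468 .080 .13 178
```

```text
[0.4562 0.0754 0.1632] 177.44 34.5
pad off [0.004  0.     0.0358]
at [0.4561 0.076  0.1632] yaw 177.46 d [ 0.0079  0.004  -0.0332] rows 1
[[[-0.15, 0.66, -0.09], np.float64(-0.07)]]
```

View pics/w26.png

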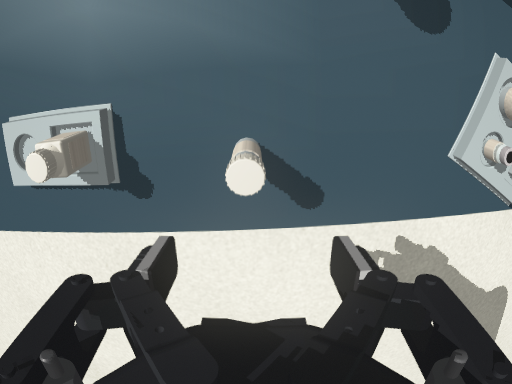

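```bash
python3 - <<'E'
from h import *
z=np.load('pics/w26.npz'); P=(z['p'],z['R'])
print(onz('wrist',245,176,.092,P),np.linalg.norm(onz('wrist',225,176,.092,P)-onz('wrist',265,176,.092,P)))
print('bottle',onz('wrist',39,166,.092,P))
E
```

```text
[0.46785221 0.08082524 0.092     ] 0.031083672088561762
bottle [0.48923358 0.27153988 0.092     ]
```

Emit:
step_arm([
  [[-0.15, 0, -0.08], 0],
  [[0, 0.4, 0], 0],
  [[0, 0.4, 0], 0],
  [[0, 0.2, 0], 0],
  [[0, 0, 0], 0],
])

```text
time: 35.0
ee_pos: [0.4624, 0.084, 0.111]
tcp_rot: [-89.8, -6.1, 177.6]
force: [-0.0, 0.5, -0.0]
opening: 0.0788
```

```bash
python3 gop.py .4678 .0808 .045 178 2
```

```text
pad off [ 0.0038 -0.      0.0358]
at [0.4624 0.084  0.111 ] yaw 177.63 d [ 0.0016 -0.0032 -0.066 ] rows 2
[[[-0.02, 0.66, 0.03], np.float64(-0.02)], [[-0.02, 0.66, 0.03], np.float64(-0.02)]]
```

Emit:
step_arm([
  [[-0.07, 0.3, 0.06], 0],
  [[-0.05, 0.35, 0], 0],
  [[-0.03, 0.35, 0], 0],
  [[0, 0.15, 0], 0],
  [[0, 0, 0], 0],
])

```text
time: 35.5
ee_pos: [0.4686, 0.0833, 0.0538]
tcp_rot: [-89.8, -5.7, 177.8]
force: [-0.8, 0.8, -0.3]
opening: 0.0787
```

```bash
python3 gop.py .4678 .0808 .045 178 2; python3 snap.py w27
```

```text
pad off [ 0.0036 -0.      0.0358]
at [0.4686 0.0833 0.0538] yaw 177.82 d [-0.0044 -0.0025 -0.0088] rows 2
[[[0.04, 0.09, 0.03], np.float64(-0.01)], [[0.04, 0.09, 0.03], np.float64(-0.01)]]
[0.4686 0.0833 0.0538] 177.82 35.55
```

View pics/w27.png

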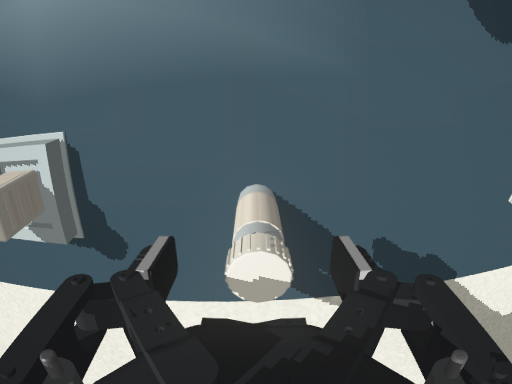

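Emit:
step_arm([
  [[0.07, 0.1, 0.05], 0],
  [[0, 0.1, 0], 0],
  [[0, 0, 0], 0],
])

```text
time: 35.85
ee_pos: [0.4658, 0.0811, 0.0459]
tcp_rot: [-89.9, -5.5, 177.8]
force: [0.2, 0.3, 0.5]
opening: 0.078
```

```bash
python3 gop.py .4678 .0808 .045 178 1
```

```text
pad off [ 0.0034 -0.      0.0358]
at [0.4658 0.0811 0.0459] yaw 177.84 d [-0.0015 -0.0002 -0.0009] rows 1
[[[0.03, 0.02, 0.01], np.float64(-0.02)]]
```

Emit:
step_arm([
  [[0.03, 0, 0], 0],
  [[0, 0, 0], 0],
  [[0, 0, 0], 0],
  [[0, 0, 0], 0],
  [[0, 0, 0], 0],
], hand=255, force=45)

```text
time: 36.35
ee_pos: [0.4648, 0.0811, 0.047]
tcp_rot: [-89.9, -5.4, 177.8]
force: [0.8, 0.4, -1.2]
opening: 0.0295
```

Emit:
step_arm([
  [[0, -0.2, 0], 0],
  [[0, -0.3, 0], 0],
  [[0, -0.3, 0], 0],
  [[0, 0, 0], 0],
])

```text
time: 36.75
ee_pos: [0.4685, 0.081, 0.0892]
tcp_rot: [-89.9, -5.5, 177.8]
force: [0.5, -0.7, 0.8]
opening: 0.0295
```

```bash
python3 snap.py w28; python3 gop.py .468 .080 .19 178 
```

```text
[0.4685 0.081  0.0892] 177.82 36.8
pad off [ 0.0035 -0.      0.0358]
at [0.4679 0.081  0.0884] yaw 177.82 d [-0.0033 -0.0009  0.1016] rows 3
[[[0.02, -0.68, 0.01], np.float64(-0.01)], [[0.02, -0.68, 0.01], np.float64(-0.01)], [[0.02, -0.68, 0.01], np.float64(-0.01)]]
```

View pics/w28.png

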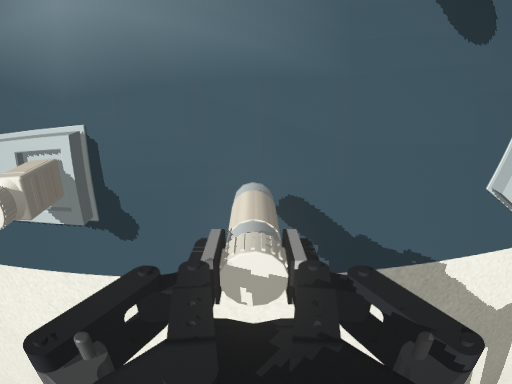

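Emit:
step_arm([
  [[0.03, -0.5, 0], 0],
  [[0.04, -0.6, 0], 0],
  [[0.04, -0.6, 0], 0],
  [[0.03, -0.5, 0], 0],
  [[0, 0, 0], 0],
])

```text
time: 37.3
ee_pos: [0.4686, 0.081, 0.1991]
tcp_rot: [-89.8, -5.9, 177.8]
force: [1.0, -0.5, -1.0]
opening: 0.0296
```

```bash
python3 gop.py .491 .352 .19 177.5 11
```

```text
pad off [ 0.0037 -0.      0.0358]
at [0.4686 0.081  0.1991] yaw 177.82 d [ 0.0187  0.271  -0.0091] rows 11
[[[-0.02, 0.02, -0.49], np.float64(0.0)], [[-0.01, 0.02, -0.49], np.float64(0.0)], [[-0.01, 0.02, -0.49], np.float64(0.0)], [[-0.01, 0.02, -0.49], np.float64(0.0)], [[-0.01, 0.02, -0.49], np.float64(0.0)]]
[[[-0.01, 0.02, -0.49], np.float64(0.0)], [[-0.01, 0.02, -0.49], np.float64(0.0)], [[-0.01, 0.02, -0.49], np.float64(0.0)], [[-0.01, 0.02, -0.49], np.float64(0.0)], [[-0.01, 0.02, -0.49], np.float64(0.0)]]
[[[-0.01, 0.02, -0.49], np.float64(0.0)]]
```

Emit:
step_arm([
  [[-0.05, 0, -0.3], 0],
  [[-0.05, 0, -0.5], 0],
  [[-0.05, 0, -0.5], 0],
  [[-0.05, 0, -0.5], 0],
  [[-0.05, 0, -0.5], 0],
])

```text
time: 37.8
ee_pos: [0.4824, 0.1994, 0.1911]
tcp_rot: [-89.7, -6.4, 177.5]
force: [-0.3, -0.1, 0.2]
opening: 0.0297
```

Emit:
step_arm([
  [[-0.05, -0.03, -0.5], 0],
  [[-0.05, -0.03, -0.5], 0],
  [[-0.05, -0.03, -0.5], 0],
  [[-0.05, -0.03, -0.5], 0],
  [[-0.05, 0, -0.3], 0],
])

```text
time: 38.3
ee_pos: [0.4944, 0.3231, 0.1847]
tcp_rot: [-89.5, -7.3, 177.5]
force: [0.7, -0.7, -0.2]
opening: 0.03
```

```bash
python3 gop.py .491 .352 .17 177.5
```

```text
pad off [0.0046 0.0001 0.0357]
at [0.4944 0.3231 0.1847] yaw 177.54 d [-0.008   0.0288 -0.0147] rows 1
[[[0.18, 0.29, -0.57], np.float64(0.0)]]
```

Emit:
step_arm([
  [[0.05, 0, -0.25], 0],
  [[0.03, 0.1, -0.2], 0],
  [[0, 0.2, -0.1], 0],
  [[0, 0, 0], 0],
])

```text
time: 38.7
ee_pos: [0.4868, 0.3534, 0.165]
tcp_rot: [-89.3, -7.6, 177.6]
force: [-1.1, 0.5, -0.0]
opening: 0.0301
```

```bash
python3 gop.py .4935 .352 .12 177.3 3
```

```text
pad off [0.0048 0.0002 0.0357]
at [0.4868 0.3534 0.165 ] yaw 177.63 d [ 0.0019 -0.0016 -0.045 ] rows 3
[[[-0.01, 0.3, 0.01], np.float64(0.01)], [[-0.01, 0.3, 0.01], np.float64(0.01)], [[-0.01, 0.3, 0.01], np.float64(0.01)]]
```

Emit:
step_arm([
  [[-0.05, 0.25, 0.01], 0],
  [[-0.05, 0.3, 0.01], 0],
  [[-0.05, 0.3, 0.01], 0],
  [[-0.04, 0.3, 0], 0],
  [[0, 0, 0], 0],
])

```text
time: 39.2
ee_pos: [0.4885, 0.3466, 0.1023]
tcp_rot: [-89.2, -7.6, 177.4]
force: [-0.5, 0.7, -0.3]
opening: 0.03
```

```bash
python3 gop.py .4935 .352 .059 177.3 3; python3 snap.py w29
```

```text
pad off [0.0048 0.0003 0.0357]
at [0.4885 0.3466 0.1023] yaw 177.42 d [ 0.0002  0.0051 -0.0433] rows 3
[[[0.0, 0.29, -0.03], np.float64(0.01)], [[0.0, 0.29, -0.03], np.float64(0.01)], [[0.0, 0.29, -0.03], np.float64(0.01)]]
[0.4885 0.3466 0.1023] 177.42 39.25
```

View pics/w29.png

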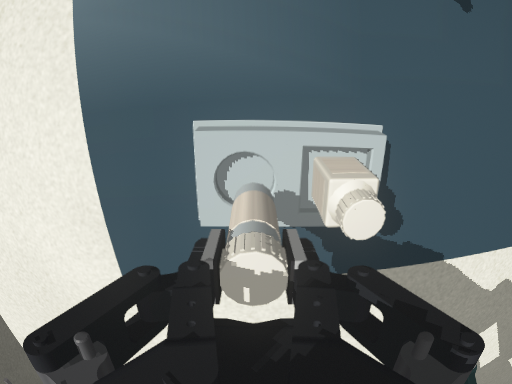

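Emit:
step_arm([
  [[0, 0, -0.1], 0],
  [[-0.03, 0.25, 0], 0],
  [[-0.02, 0.2, 0], 0],
  [[0, 0, 0], 0],
])

```text
time: 39.65
ee_pos: [0.4906, 0.352, 0.0808]
tcp_rot: [-89.4, -7.3, 177.4]
force: [0.3, -0.2, -0.7]
opening: 0.0299
```

```bash
python3 gop.py .4935 .352 .059 177.3 1; python3 snap.py w30
```

```text
pad off [0.0046 0.0002 0.0357]
at [0.4906 0.352  0.0808] yaw 177.38 d [-0.0017 -0.0002 -0.0218] rows 1
[[[0.03, 0.44, 0.01], np.float64(0.01)]]
[0.4906 0.352  0.0808] 177.38 39.7
```

View pics/w30.png

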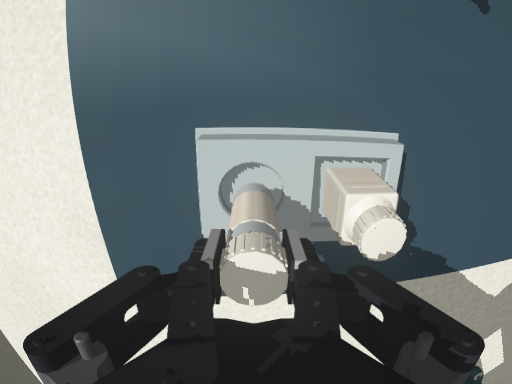

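```bash
python3 - <<'E'
from h import *
z=np.load('pics/w30.npz'); P=(z['p'],z['R'])
print('foot far',onz('wrist',254,183,.034,P),'rim far',onz('wrist',251,162,.022,P),'rim l/r',onz('wrist',219,191,.022,P),onz('wrist',284,191,.022,P))
E
```

```text
foot far [0.50432096 0.35035858 0.034     ] rim far [0.51594791 0.35186414 0.022     ] rim l/r [0.49454968 0.37682257 0.022     ] [0.4922065  0.32823651 0.022     ]
```

Emit:
step_arm([
  [[-0.03, 0.15, -0.02], 0],
  [[-0.03, 0.15, 0], 0],
  [[0, 0.07, 0], 0],
  [[0, 0, 0], 0],
])

```text
time: 40.1
ee_pos: [0.4918, 0.3533, 0.0612]
tcp_rot: [-89.4, -7.3, 177.4]
force: [-0.4, -0.2, -0.7]
opening: 0.0298
```

```bash
python3 gop.py .494 .352 .059 177.3 1
```

```text
pad off [0.0046 0.0002 0.0357]
at [0.4918 0.3533 0.0612] yaw 177.4 d [-0.0024 -0.0014 -0.0022] rows 1
[[[0.05, 0.04, 0.03], np.float64(0.01)]]
```

Emit:
step_arm([
  [[0.02, 0.06, 0.01], 0],
  [[0, 0.05, 0], 0],
  [[0, 0.03, 0], 0],
])

```text
time: 40.4
ee_pos: [0.4918, 0.3535, 0.0593]
tcp_rot: [-89.5, -7.1, 177.4]
force: [-1.2, -1.6, 5.5]
opening: 0.0298
```

Emit:
step_arm([
  [[0, 0.04, 0], 0],
])

```text
time: 40.5
ee_pos: [0.4919, 0.3534, 0.0591]
tcp_rot: [-89.5, -7.0, 177.4]
force: [-2.0, -2.2, 14.6]
opening: 0.0298
```

Emit:
step_arm([
  [[0, 0, 0], 0],
  [[0, 0, 0], 0],
  [[0, 0, 0], 0],
  [[0, 0, 0], 0],
], hand=100)

```text
time: 40.9
ee_pos: [0.4923, 0.3536, 0.0601]
tcp_rot: [-89.6, -6.9, 177.5]
force: [0.4, -0.6, -1.4]
opening: 0.0518
```

Emit:
step_arm([
  [[0.02, -0.3, 0], 0],
  [[0.04, -0.4, 0], 0],
  [[0.05, -0.5, 0], 0],
  [[0.05, -0.5, 0], 0],
  [[0.05, -0.5, 0], 0],
])

```text
time: 41.4
ee_pos: [0.4926, 0.3529, 0.1731]
tcp_rot: [-89.3, -7.4, 177.4]
force: [0.3, -0.6, 0.3]
opening: 0.0521
```

```bash
python3 snap.py w31
```

```text
[0.4926 0.3529 0.1731] 177.42 41.45
```

View pics/w31.png

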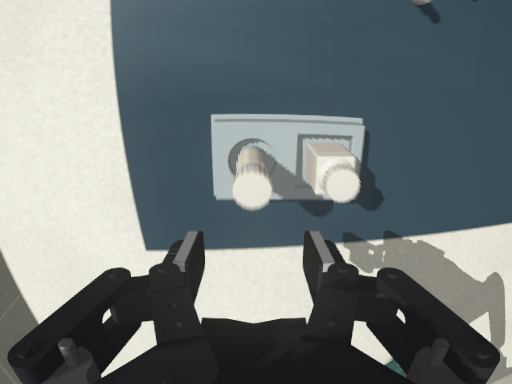

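Both stand in the fluid tray (caps at (252,190) and (342,182)). I'll back the arm off and check all items with the fixed cameras.

Emit:
step_arm([
  [[0.1, -0.4, 0], 0],
  [[0.1, -0.4, 0], 0],
  [[0, -0.2, 0], 0],
  [[0, 0, 0], 0],
])

```text
time: 41.85
ee_pos: [0.4926, 0.3556, 0.2357]
tcp_rot: [-89.7, -6.7, 177.5]
force: [0.8, 0.6, 0.6]
opening: 0.052
```

```bash
python3 - <<'E'
from tray import *
z=np.load('pics/w31.npz'); P=(z['p'],z['R'])
t,th=np.array([.4889,.3133]),-2.7
def loc(p):
    a=np.radians(th); d=p[:2]-t; return np.array([d[0]*np.cos(a)+d[1]*np.sin(a),-d[0]*np.sin(a)+d[1]*np.cos(a)]).round(4)
print('univ',loc(onz('wrist',252.5,189,.104,P)),'bottle',loc(onz('wrist',342.5,182,.092,P)))
for n in ('scene','side'):
    im=vision.get_image(n)[:,:,::-1]; cv2.imwrite(f'pics/{n}9.png',im)
a=cv2.imread('pics/scene9.png')[125:300,180:410]; cv2.imwrite('pics/scene9c.png',cv2.resize(a,None,fx=3.4,fy=3.4,interpolation=cv2.INTER_CUBIC))
a=cv2.imread('pics/side9.png')[140:384,150:390]; cv2.imwrite('pics/side9c.png',cv2.resize(a,None,fx=2.4,fy=2.4,interpolation=cv2.INTER_CUBIC))
E
```

```text
univ [0.002  0.0395] bottle [ 0.0035 -0.0366]
```

View pics/scene9c.png

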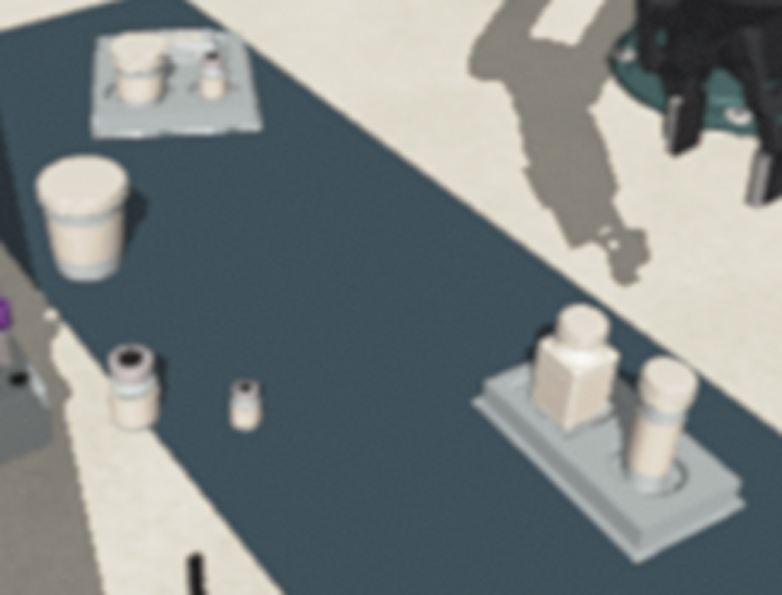

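View pics/side9c.png

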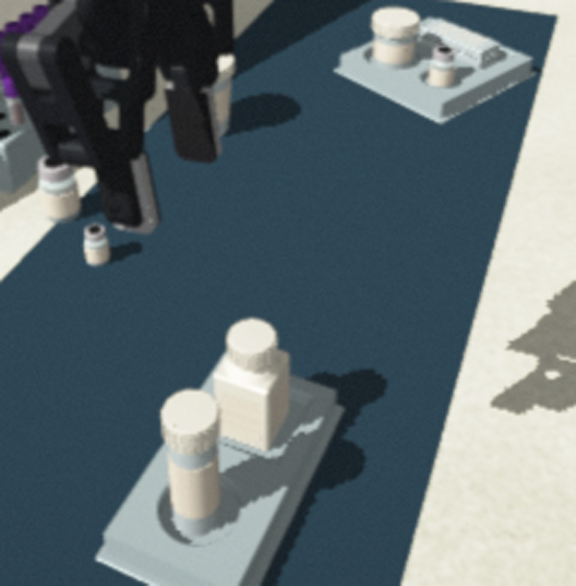

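```bash
python3 -c "
from rig import job,bot
print(bot.get_obs()['time']); print(job.sign_off())"
```

```text
41.95
the job is handed in; nothing more can be done
None
```

Both kits are made up and the job was handed in at 41.95 s; sign-off gives no verdict, so the placings rest on my own checks. All five items stand or lie in their own recesses and are released. The arm is clear of everything, and the large cup sits at the same pixels as at the start.

**Last checks**
- **Positions:** The cap and top-face measurements put all five within about 4 mm of their recess centres, against a limit of 13 mm:

| Item | Offset from recess centre | Picture used |
|---|---|---|
| Pot | about 1.5 mm | taken after the vial was placed |
| Vial | about 2 mm | taken after the vial was placed |
| Mailer | about 2 mm | taken after the vial was placed |
| Tall container | about 2 mm | last wrist picture |
| Bottle | about 3.5 mm | last wrist picture |

- **Down on the floor:** Each item met its recess floor within about 1 mm of the expected height, shown by a rise in wrist force of about 15–30 N. The final scene and side pictures show the containers upright and the mailer flat.
- **Vial choice:** I took the middle-sized of the three; its cap measured about 22 mm against the 23 mm given.

**Checks that disagreed or failed**
- **Missed grasp:** My first grasp of the mailer closed above it. The pictures show the fingertips about 36 mm farther back from the reported TCP than the description says. I corrected all later heights for that.
- **Tool tilt:** The tool slowly tilted to about 7° over the many small moves. The tall container and the bottle were let go 2–3° off vertical and then settled upright in their recesses.

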